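Pry open the test box cover and hang up the pry tool

ROBOT

A 6-joint arm with a two-finger parallel gripper is mounted at the origin on the work surface. World frame = base frame: x ahead of the robot, y to its left, z up, the work surface at z = 0. Lengths are in m, angles in degrees, forces in N, time in s.
With the tool pointing down it reaches from about 0.4 to 0.825 m from the base axis. Payload 7 kg.
Tool frame: the origin (TCP) lies at the very end of the fingers, on their centre line; the grasp point (between the pads) lies 19 mm behind it (ctrl.tcp_to_grasp is the distance from the TCP to the grasp point, in m); z points along the fingers, y is the direction in which the jaws open and shut (so a half turn about z gives the same grasp; the last joint's range is limited). The gripper opens to 88 mm and grips with 3 to 60 N. Pads are 19 mm wide; open, the fingers measure 130 mm over their backs; the gripper's body (78 mm by 193 mm) begins 47 mm behind the grasp point.
Start: joints at [84.861, 20.546, 0.682, 0, -70.136, -16.507], TCP at [0.249, 0.627, 0.194] pointing down, gripper open.
Joint ranges: [-176.03, 176.03], [-82.01, 121.73], [-58.28, 71.71], [-173.87, 95.51], [-174.79, -0.11], [-173.66, 173.66]. Speed limits (degrees/s): [136.94, 136.94, 172.46, 180, 180, 180].

INTERFACE

Orientations are given as [roll, pitch, yaw] about the fixed x, y, z axes, in that order (R = Rz(yaw) Ry(pitch) Rx(roll)).
In Python, from plant import ctrl gives the robot as it stands.
- The arm moves only by the tool jog_arm, never from a script. Its argument "commands" is a list of rows, each an object of numbers: "x", "y", "z": the shift along the tool's x, y, z in cm; "roll": the turn about the tool's z in rad. In form: [{"x": .., "y": .., "z": .., "roll": ..}, ...]. A call has 1 to 12 rows; each row shifts and turns the commanded pose from where the row before left it, along the tool's axes as they then stand; what a row does not reach is not made up. A row lasts 1/10 s, in which the tool goes at most 50 mm and 8.59 degrees, less where a joint would pass 70% of its speed; a pose out of reach is approached as far as the arm can. A call is refused whole if a number of a shift passes 5 or a number of a turn 0.15, either way. A call with a gripper value outside its range is refused whole. "gripper" is the finger opening in cm, from 0 to 8.76, set as the call begins (left out, the last holds). The fingers move at their own pace and stop on an object; the grip force is fixed at half the most. Time passes only in rows, so rows that do not move let the fingers close. It gives the time, the measured TCP pose, the force and the opening at its end, in the units of the state.
- ctrl.get_obs(): the state, without advancing time (a new reading comes with each control period).
- ctrl.snapshot(name): name is "side" or "top" or "wrist"; returns a dict with "image" (400x640x3 uint8, red, green, blue), "mtx" (3x3 intrinsics, pixels), "k1" (the pictures are not rectified: a ray, as slopes to the right and down, at radius r is drawn at 1 + k1 r^2 times it, then the intrinsics apply), "position" and "orientation" of the camera in the world; the wrist camera has in their place "hand_eye" (4x4, takes a point from camera to tool coordinates, whose origin is the TCP and whose axes are the flange's). Camera axes: x right, y up, looking along -z (the intrinsics and any distortion apply to the point x, -y, -z); pixel columns grow to the right and rows downward; lengths in m; the calibration is good to about 2 mm. A picture is of the moment at which its call begins: read the wrist's pose just before it. There is no depth.
- ctrl.close_job(): hands the job in, once; it reports no verdict.
Trained networks look in the newest picture that a camera, given by its name, has taken for a name from the list of things; names that differ only in an ending like _2 or _b are one class to them, and where a whole thing is asked for, a point or a joint stands for the part that bears it (a point fixed in the world has none). Each returns a list of dicts, best first, with "confidence" (0 to 1); they miss things now and then, are a little off and sometimes report something else, mostly with a low value. They report only what shows in the picture. A call takes as long as a camera call. They do not tell look-alikes from the thing itself.
- ctrl.search_frame(camera, query): "position" ([column, row] as shares, 0 to 1, of the picture: columns of its width, rows of its height, amid what is visible of it).
- ctrl.regions_of(camera, query): "mask" (400x640 bool, what is visible of it) and "position" ([column, row] as shares, 0 to 1, of the picture: columns of its width, rows of its height, amid what is visible of it).
The state is a dict: "clock": time; "joint_pos": joint angles; "qvel": joint speeds; "tau": joint torques, N m; "tool_pos": TCP position; "orientation": TCP orientation; "force": force on the tool from outside, world axes, zero at the start; "moment": the same for the moment, N m; "opening": finger opening in m.
Only numpy, scipy, OpenCV 4.12 (cv2) and the standard library are available. Lean on these libraries where they do the work, as an engineer would, in place of code of your own. Each camera call takes 0.05 s, during which the arm holds its last target.

TASK

Lever open the red cover of the grey test box with the blade of the yellow pry tool, entering at the notch in the front, and swing it back with the blade until it stands upright or further; the gripper itself must not touch the box or its cover. Then hang the pry tool level across both hooks of the rack, its handle centred between them, going in from the open side under the canopies and lowering it into the throats, and let go. Leave everything else on the bench where it is.

Things in the scene. Friction and masses are not known exactly. Their poses are not given: they have to be found in the camera images.
- pry: The pry tool: a yellow square handle 130 long, 20 x 20 in section, with a steel blade 14 wide and 3 thick that sticks 60 straight out of one end at mid-height. About 110 g (varies), balances near the handle's centre. Starts lying flat. Origin: centre of the handle's underside; +x along the tool towards the blade, z up.
- pry_mid (a point): Centre of the pry tool's handle, 10 above its underside.
- pry_tip (a point): End of the blade, 125 ahead of the handle's centre along the tool's +x.
- testbox: Grey test box, 100 x 100 and 60 high with its red cover shut, hollow with walls 4 thick, fixed to the bench. Origin: centre of its underside. Its front (-x side) has a pry notch under the cover's edge; the cover is hinged along the top of the back (+x side). y runs along the hinge.
- notch (a point): Middle of the pry notch at the front face of the test box: a window 32 wide (along y) and 11 high through the 4-thick front wall, its sill 44 and its top, which is the cover's underside, 55 above the bench. Inside is clear for at least 60 beyond the front face, down to 25 above the bench. Enter along the box's +x.
- hinge (a point): Middle of the cover's hinge line, at the back of the test box, 55 above the bench; 100 behind the notch. Axes as the box.
- cover (a joint): Angle of the red cover: 0 shut, 1.57 upright, stop at 1.9. The cover is a flat plate 100 x 100 x 5, flush with the box's sides, with no handle. Its stiff hinge holds it wherever it is left; lifting it at its free edge takes about 1 N.
- cover_edge (a point): Middle of the cover's free front edge, on its underside; 100 from the hinge line. Its x axis points from the free edge to the hinge.
- rack: Twin-hook tool rack fixed to the bench: base plate 70 x 120 x 10 and two identical aluminium hooks, 8 thick, at y = -45 and +45, with a clear space of 82 between them above the base plate. Both hooks open to the rack's -x side only. Origin: on the bench, under the middle between the throats.
- hook (a point): Floor of the throat of the hook at the rack's y = +45, 70 above the bench; axes as the rack. Each hook has a throat floor from x = -16 to 16, a front lip (x = -22 to -16) with its top 88 above the bench, a back post (x = 16 to 26) up to 128, and a canopy over the throat (x = 0 to 26) from 122 to 128 above the bench. A level tool passes in between lip and canopy.
- throat (a point): Where the centre of the handle lies when the tool hangs in the rack: midway between the hooks, 80 above the bench. Axes as the rack.
- bottle: Bystander, loose: white closed bottle, 60 diameter, 150 tall, standing. Origin: centre of its underside.
- meter: Bystander, loose: dark red hand-held meter lying flat, 150 x 72 x 43 high. Origin: centre of its underside.
- tray: Bystander, loose: blue three-compartment tray, 140 x 80 x 32 high. Origin: centre of its underside.
- dish: Bystander, loose: steel dish, 72 diameter, 22 high. Origin: centre of its underside.
- driver: Bystander, loose: screwdriver with green handle, 170 long, lying flat. Origin under its middle, long axis = its x.
- can: Bystander, loose: orange-banded can, 50 diameter, 100 tall, standing. Origin: centre of its underside.
- jar: Bystander, loose: amber jar with black cap, 50 diameter, 85 tall, standing. Origin: centre of its underside.
- spool: Bystander, loose: copper-coloured reel, 68 diameter, 40 high. Origin: centre of its underside.
Not all that is in view belongs to the job. What is meant by the pry is not blue, pink or purple, and is the smaller of those in its own colour.

How it is judged (in metres and radians):
On the way, in this order (a step that is already met when the one before it is completed fails the run):
1. the cover is being pried open: past 0.25 rad with the pry tool bearing on it (value of joint cover above 0.25 rad and contact force between pry and testbox above 0.1 N), for 0.05 s.
2. the cover stands open, past 1.35 rad (value of joint cover above 1.35 rad), for 0.1 s.
3. the pry tool lies in both throats of the rack (x of pry_mid in the frame of rack between -0.012 and 0.012 m and y of pry_mid in the frame of rack between -0.025 and 0.025 m and z of pry_mid in the frame of rack between 0.072 and 0.09 m and angle between the x axis of pry and the y axis of rack, either way round below 0.2 rad), for 0.2 s.
At the end, for the whole second after the job is handed in: Cover open past 1.35 rad (77 deg). Pry tool released and still in both throats, blade to either side: handle centre within 12 mm of the throats' middle, within 25 mm of midway between the hooks, 72 to 90 mm above the bench, tool within 0.2 rad of the hooks' common line (all of step 3 and value of joint cover above 1.35 rad and contact force between pry and rack above 0.3 N and contact force between pry and the fingers below 0.05 N and linear speed of pry below 0.02 m/s and angular speed of pry below 0.2 rad/s); the robot touches nothing.
It fails at once if the gripper or arm touches the test box or its cover (contact force between any of the fingers, the arm and testbox above 0.3 N).
It fails at once if a bystander is moved by more than 25 mm or tipped over (distance of any of bottle, meter, tray, dish, driver, can, jar, spool from where it was at the start of the episode above 0.025 m or angle between any of bottle, can, jar's own z axis and vertical above 0.4 rad).
It also fails if it takes over 64 s, if anything falls off the work surface, if the arm or the gripper's body presses on something with over 40 N, if the wrist force passes 120 N, or if a joint passes its speed limit or range.

## Working session

There is one attempt and no reset: what is moved stays moved. The work goes in short steps, Python scripts to look and compute and a tool call to move; the robot and the scene stay as the last step left them, time stands still between calls to the robot, and variables do not carry over. Pictures are saved under pics/ and viewed, and the job is handed in when it is done.

Besides the shell and the picture viewer there is one more tool, called after "Call:" as name([rows], argument=value, ...), one row to a line, values as JSON. jog_arm: Moves the arm, as the interface text tells. Its arguments: {"type":"object","properties":{"commands":{"type":"array"},"gripper":{"type":"number"}},"required":["commands"]}

```bash
ls; mkdir -p pics
python3 - <<'E'
from plant import ctrl
import cv2,pprint
o=ctrl.get_obs(); pprint.pprint(o)
for n in ["side","top"]:
    s=ctrl.snapshot(n); cv2.imwrite(f"pics/{n}0.png",s["image"][:,:,::-1])
    print({k:v for k,v in s.items() if k!="image"})
    for q in ["pry","testbox","rack","notch","hinge","hook","cover","bottle","meter","tray","dish","driver","can","jar","spool"]:
        try: print(n,q,[(round(d["position"][0]*640),round(d["position"][1]*400),round(d["confidence"],2)) for d in ctrl.search_frame(n,q)][:4])
        except Exception as e: print(q,e)
print(ctrl.get_obs()["clock"])
E
```

```text
pics
{'clock': 0.0,
 'force': array([-0.24255871, -0.90616201,  0.13164099]),
 'joint_pos': array([ 8.48630762e+01,  2.05918123e+01,  6.32854984e-01, -2.10985575e-02,
       -7.01348474e+01, -1.65063768e+01]),
 'moment': array([ 0.01190584, -0.03083151, -0.01734837]),
 'opening': 0.08726462701965933,
 'orientation': array([ 1.79904425e+02, -7.63829586e-03, -2.16504799e+01]),
 'qvel': array([ 0.02928369, -0.1329999 , -0.00746219, -0.05290966, -0.04561702,
       -0.16807154]),
 'tau': array([ 3.70185335e-04, -5.82723391e+01,  2.93047625e+01,  6.99716985e+00,
        6.90389556e-03, -1.56794044e-04]),
 'tool_pos': array([0.2487861 , 0.6268882 , 0.19280841])}
{'mtx': array([[408.35962713,   0.        , 319.30542549],
       [  0.        , 408.35962713, 200.20769155],
       [  0.        ,   0.        ,   1.        ]]), 'k1': -0.05403692883103645, 'position': array([0.21763753, 0.73710151, 1.05247166]), 'orientation': array([ 4.00639908e+01, -1.16372645e-01, -1.57837285e+02])}
side pry [(435, 142, 0.78), (324, 221, 0.73), (395, 348, 0.66), (394, 203, 0.62)]
side testbox [(319, 154, 0.86)
[... 699 characters left out ...]
0.01395167, 1.15247523]), 'orientation': array([  3.44136341,  -1.61069221, -88.77714437])}
top pry [(356, 260, 0.94), (469, 279, 0.8), (210, 301, 0.64), (144, 232, 0.61)]
top testbox [(395, 161, 0.94)]
top rack [(227, 154, 0.83)]
top notch [(396, 160, 0.71), (313, 202, 0.58)]
top hinge [(393, 159, 0.71)]
top hook [(228, 155, 0.98)]
top cover [(395, 156, 0.71)]
top bottle [(315, 127, 0.72), (241, 105, 0.4), (376, 110, 0.35)]
top meter [(378, 110, 0.98)]
top tray [(240, 107, 0.81), (395, 161, 0.6)]
top dish [(413, 236, 0.85), (220, 235, 0.3)]
top driver [(220, 233, 0.86)]
top can [(280, 137, 0.66), (310, 196, 0.31)]
top jar [(346, 149, 0.83)]
top spool [(320, 102, 0.64), (278, 136, 0.19)]
1.6
```

View pics/top0.png

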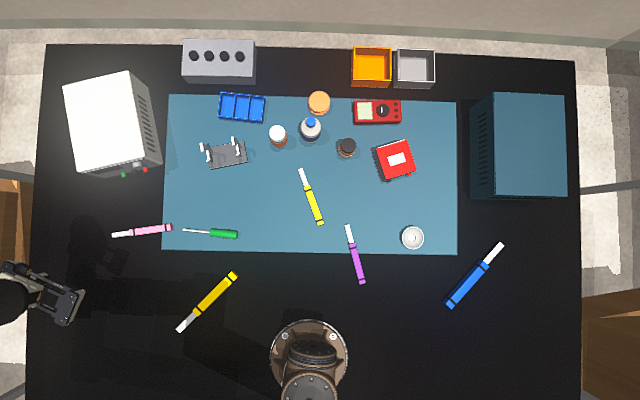

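View pics/side0.png

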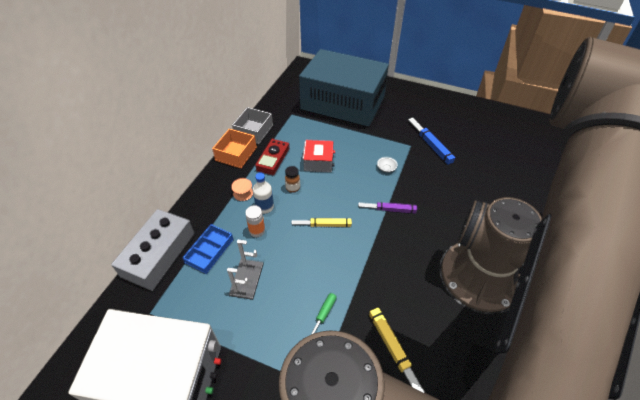

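```bash
python3 -c "
import cv2
i=cv2.imread('pics/top0.png')
a=cv2.resize(i[200:340,100:300],(800,560),interpolation=3);cv2.imwrite('pics/c1.png',a)
a=cv2.resize(i[200:340,310:510],(800,560),interpolation=3);cv2.imwrite('pics/c2.png',a)
a=cv2.resize(i[80:220,300:500],(800,560),interpolation=3);cv2.imwrite('pics/c3.png',a)
a=cv2.resize(i[80:220,160:360],(800,560),interpolation=3);cv2.imwrite('pics/c4.png',a)
"
```

```text
(no output)
```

View pics/c1.png

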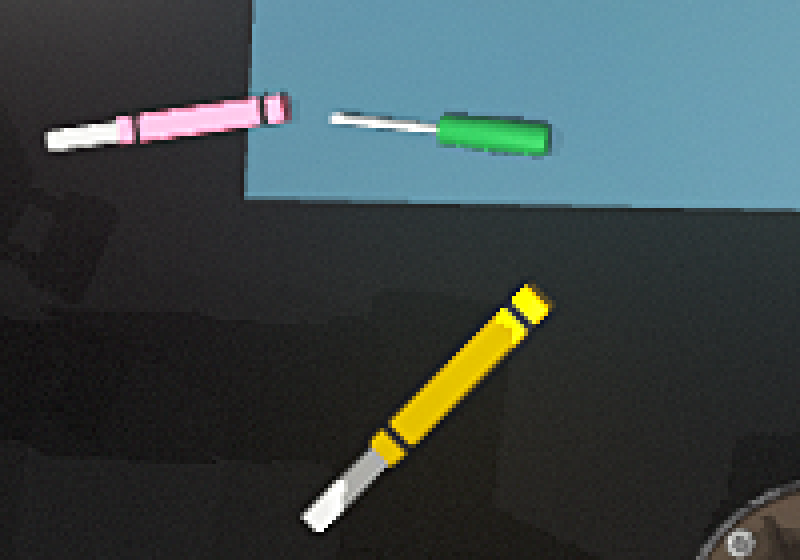

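View pics/c2.png

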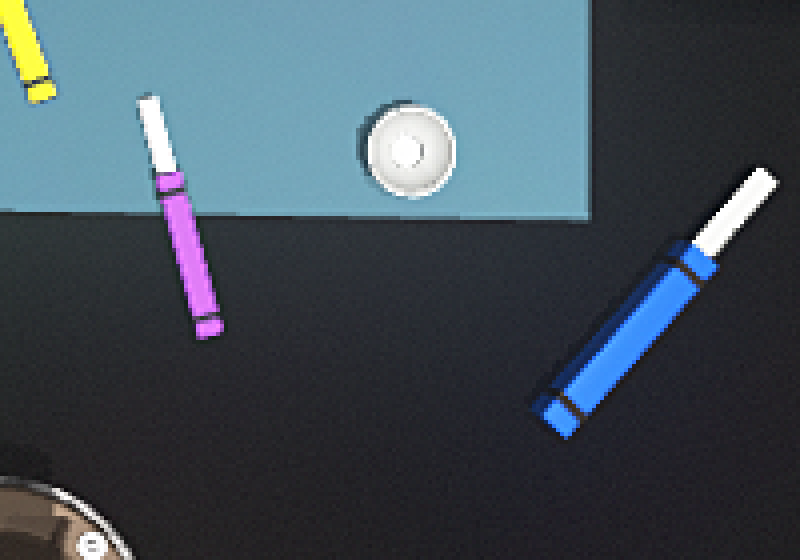

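View pics/c3.png

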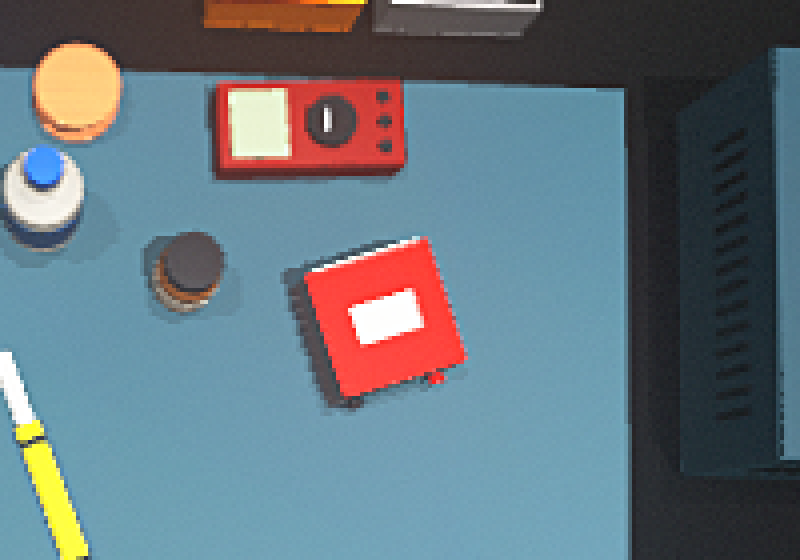

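View pics/c4.png

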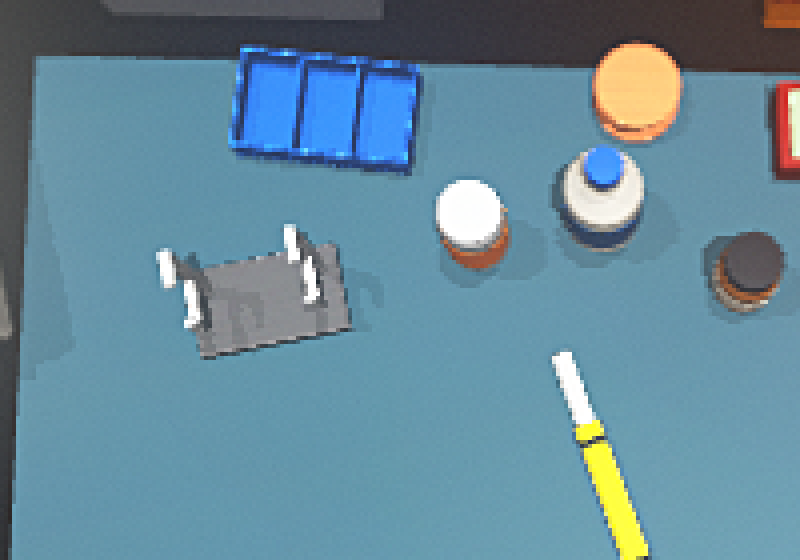

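```bash
cat > h.py <<'E'
import numpy as np, cv2
from scipy.spatial.transform import Rotation as R
from scipy.optimize import least_squares
CAM={"side":dict(mtx=np.array([[408.35962713,0,319.30542549],[0,408.35962713,200.20769155],[0,0,1]]),k1=-0.05403692883103645,p=np.array([0.21763753,0.73710151,1.05247166]),o=[40.0639908,-0.116372645,-157.837285]),
"top":dict(mtx=np.array([[363.33548455,0,317.06849759],[0,363.33548455,201.39936326],[0,0,1]]),k1=-0.05259008200732467,p=np.array([0.42041257,0.01395167,1.15247523]),o=[3.44136341,-1.61069221,-88.77714437])}
for c in CAM.values(): c["R"]=R.from_euler("xyz",c["o"],degrees=True).as_matrix()
def wristcam(s,obs):
    T=np.eye(4);T[:3,:3]=R.from_euler("xyz",obs["orientation"],degrees=True).as_matrix();T[:3,3]=obs["tool_pos"]
    W=T@np.array(s["hand_eye"]);return dict(mtx=s["mtx"],k1=s["k1"],p=W[:3,3],R=W[:3,:3])
def proj(c,P):
    P=np.atleast_2d(P);q=(P-c["p"])@c["R"];x=q[:,0]/-q[:,2];y=-q[:,1]/-q[:,2]
    d=1+c["k1"]*(x*x+y*y);m=c["mtx"]
    return np.c_[m[0,0]*x*d+m[0,2],m[1,1]*y*d+m[1,2]]
def plane(c,uv,z):
    m=c["mtx"];u=(np.array(uv,float)-[m[0,2],m[1,2]])/[m[0,0],m[1,1]]
    v=u.copy()
    for _ in range(20): v=u/(1+c["k1"]*(v@v))
    d=c["R"]@np.array([v[0],-v[1],-1]);return c["p"]+d*(z-c["p"][2])/d[2]
E
python3 - <<'E'
import cv2
from h import *
i=cv2.imread('pics/side0.png')
cv2.imwrite('pics/c5.png',cv2.resize(i[120:200,260:374],(798,560),interpolation=cv2.INTER_CUBIC))
cv2.imwrite('pics/c6.png',cv2.resize(i[220:310,190:318],(800,562),interpolation=cv2.INTER_CUBIC))
t=CAM["top"]
print("pry end,blade tip",plane(t,(321,223),.02),plane(t,(301,168),.012))
print([plane(t,p,.06).round(3) for p in [(377,148),(407,140),(416,170),(386,180)]])
E
```

```text
pry end,blade tip [ 0.42211346 -0.03011465  0.02      ] [0.59426602 0.03641165 0.012     ]
[array([ 0.655, -0.195,  0.06 ]), array([ 0.683, -0.288,  0.06 ]), array([ 0.59 , -0.317,  0.06 ]), array([ 0.557, -0.224,  0.06 ])]
```

View pics/c5.png

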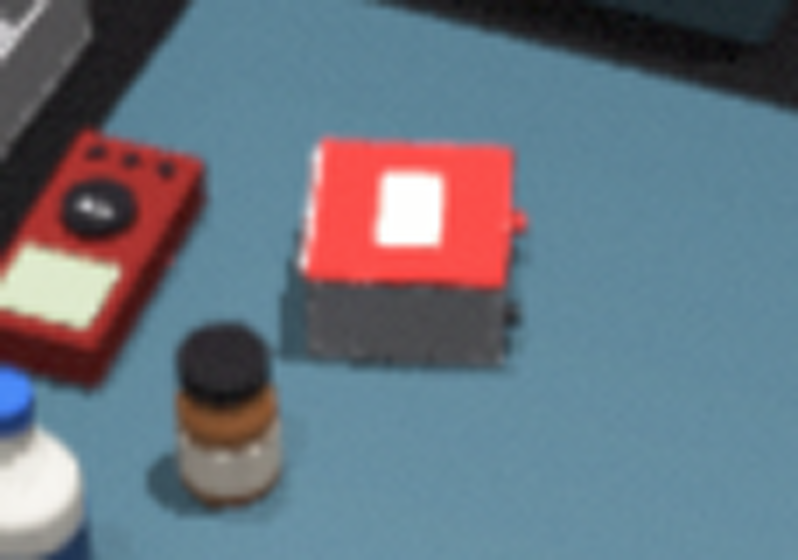

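View pics/c6.png

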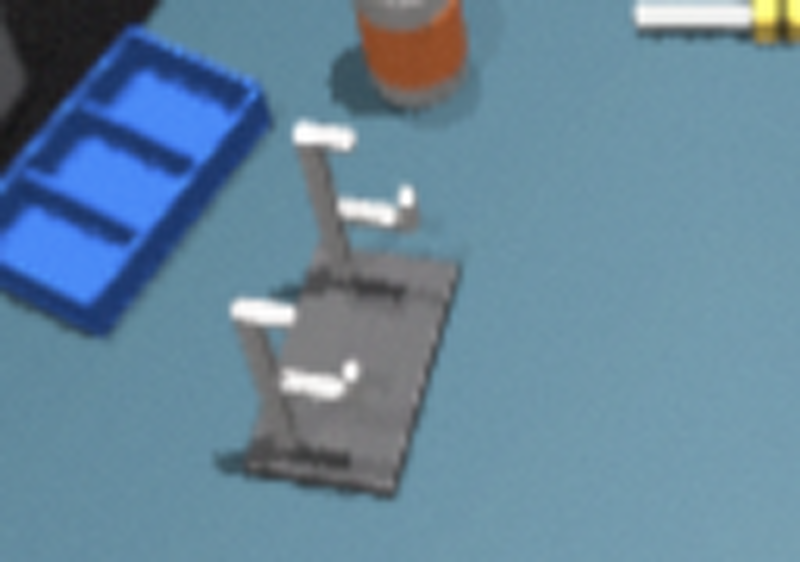

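Small yellow (312,200) is the pry candidate. The look-alikes are large yellow (210,300), purple (356,260), pink (144,232) and blue (469,279). The smaller yellow one fits the description. The hinge barrel (white strip) is on the far side of the box and the terminals are on the near side, so the front faces the robot. I'll move above the pry.

Call:
jog_arm([
  {"x":2.6,"y":2.9},
  {"x":2.6,"y":2.9},
  {"x":2.6,"y":2.9},
  {"x":2.6,"y":2.9},
  {"x":2.6,"y":2.9},
  {"x":2.6,"y":2.9},
  {"x":2.6,"y":2.9},
  {"x":2.6,"y":2.9},
  {"x":2.6,"y":2.9},
  {"x":2.6,"y":2.9},
  {"x":2.6,"y":2.9},
  {"x":2.6,"y":2.9},
])

```text
validation failed for argument at $.co...
```

Call:
jog_arm([
  {"x":2.7,"y":3.1},
  {"x":2.7,"y":3.1},
  {"x":2.7,"y":3.1},
  {"x":2.7,"y":3.1},
  {"x":2.7,"y":3.1},
  {"roll":0.15},
  {"roll":0.15},
  {"roll":0.15},
  {"roll":0.15},
  {"roll":0.15},
  {"roll":0.15},
  {"roll":0.15},
])

```text
validation failed for argument at $.co...
```

Call:
jog_arm([
  {"roll":0.15},
  {"roll":0.15},
  {"roll":0.15},
  {"roll":0.15},
  {"roll":0.15},
  {"roll":0.15},
  {"roll":0.15},
  {"roll":0.15},
  {"roll":0.15},
  {},
  {},
])

```text
validation failed for argument at $.co...
```

Run:
```python
from plant import ctrl
import cv2,pickle
o=ctrl.get_obs(); s=ctrl.snapshot("wrist"); print(o["clock"],o["tool_pos"],o["orientation"],o["joint_pos"]);print(s["hand_eye"],s["mtx"],s["k1"],ctrl.tcp_to_grasp)
cv2.imwrite("pics/w1.png",s["image"][:,:,::-1]); t=ctrl.snapshot("top");cv2.imwrite("pics/top1.png",t["image"][:,:,::-1]);t2=ctrl.snapshot("side");cv2.imwrite("pics/side1.png",t2["image"][:,:,::-1])
pickle.dump((o,s),open("w1.pkl","wb"))
```

```text
1.6 [0.24901431 0.62736629 0.19374725] [-1.79999846e+02  1.01585813e-03 -2.16507803e+01] [ 8.48587509e+01  2.05465872e+01  6.80865726e-01 -9.88978305e-04
 -7.01338419e+01 -1.65091952e+01]
[[-6.70889290e-04  9.64842609e-01  2.62827491e-01  7.11398929e-02]
 [ 9.99999762e-01  6.89857416e-04  2.01093926e-05  8.21331708e-04]
 [-1.61911095e-04  2.62827442e-01 -9.64842842e-01 -1.91156462e-01]
 [ 0.00000000e+00  0.00000000e+00  0.00000000e+00  1.00000000e+00]] [[327.48082921   0.         318.9662546 ]
 [  0.         327.48082921 199.76197611]
 [  0.           0.           1.        ]] -0.027745693659111968 0.0188
```

View pics/w1.png

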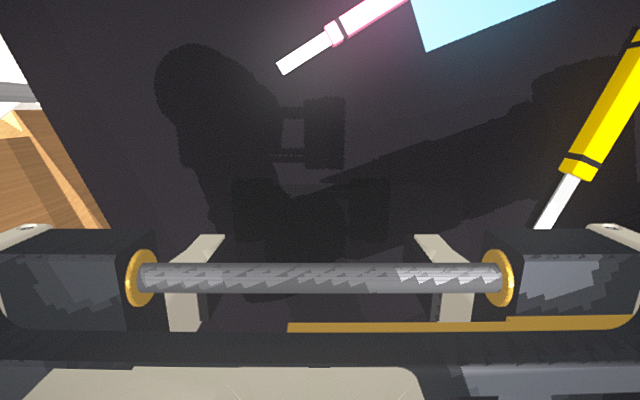

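View pics/side1.png

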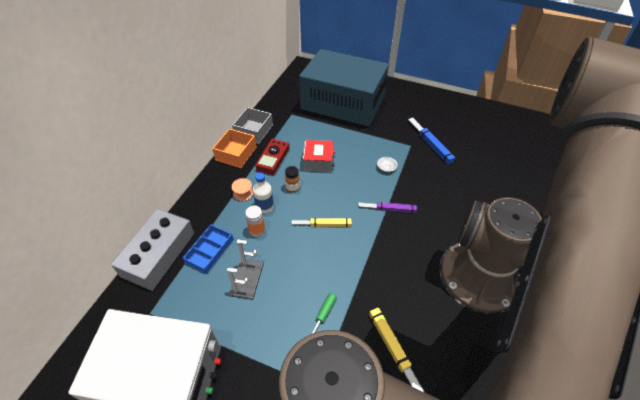

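Call:
jog_arm([
  {"x":2.6,"y":2.9,"z":0,"roll":0},
  {"x":2.6,"y":2.9,"z":0,"roll":0},
  {"x":2.6,"y":2.9,"z":0,"roll":0},
  {"x":2.6,"y":2.9,"z":0,"roll":0},
  {"x":2.6,"y":2.9,"z":0,"roll":0},
  {"x":2.6,"y":2.9,"z":0,"roll":0},
  {"x":2.6,"y":2.9,"z":0,"roll":0},
  {"x":2.6,"y":2.9,"z":0,"roll":0},
])

```text
clock: 2.55
tool_pos: [0.3571, 0.3336, 0.1941]
orientation: [-180.0, -0.0, -21.6]
force: [0.7, -0.6, -1.1]
opening: 0.0879
```

```bash
cat > wp.py <<'E'
import sys
from plant import ctrl
import cv2,pickle
n=sys.argv[1]
o=ctrl.get_obs(); s=ctrl.snapshot("wrist"); print(o["clock"],o["tool_pos"].round(4),o["orientation"].round(2),o["joint_pos"].round(1),o["opening"])
cv2.imwrite(f"pics/{n}.png",s["image"][:,:,::-1]);pickle.dump((o,s),open(f"{n}.pkl","wb"))
E
python3 wp.py w2
```

```text
2.55 [0.3571 0.3336 0.1941] [-1.7996e+02 -1.0000e-02 -2.1630e+01] [ 66.2   2.7 -22.1   0.  -65.1   2.2] 0.0878748299527435
```

View pics/w2.png

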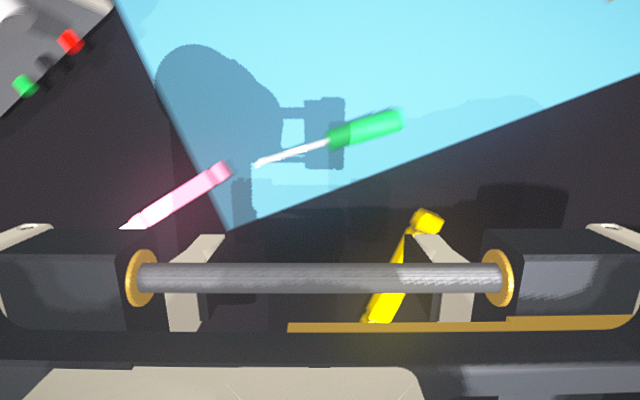

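Call:
jog_arm([
  {"x":3,"y":3.4,"z":0,"roll":0},
  {"x":3,"y":3.4,"z":0,"roll":0},
  {"x":3,"y":3.4,"z":0,"roll":0},
  {"x":3,"y":3.4,"z":0,"roll":0},
  {"x":3,"y":3.4,"z":0,"roll":0},
  {"x":3,"y":3.4,"z":0,"roll":0},
  {"x":3,"y":3.4,"z":0,"roll":0},
  {"x":3,"y":3.4,"z":0,"roll":0},
  {"x":0,"y":0,"z":0,"roll":0},
])

```text
clock: 3.5
tool_pos: [0.4803, -0.0106, 0.1937]
orientation: [180.0, -0.0, -21.9]
force: [-0.8, 1.3, -0.2]
opening: 0.0875
```

```bash
python3 wp.py w3
```

```text
3.5 [ 0.4803 -0.0106  0.1937] [ 1.7995e+02 -1.0000e-02 -2.1950e+01] [ 22.3   1.9 -23.    0.  -65.1  45.7] 0.08747601444826972
```

View pics/w3.png

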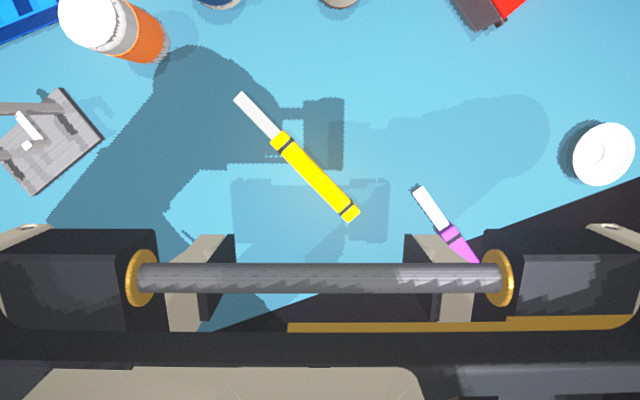

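Run:
```python
from h import *
import pickle
o,s=pickle.load(open("w3.pkl","rb"));c=wristcam(s,o)
print([plane(c,p,z).round(4) for p,z in [((350,213),.02),((279,139),.02),((238,97),.011)]])
a=cv2.imread("pics/w3.png");cv2.imwrite("pics/c7.png",cv2.resize(a[80:230,220:380],(800,750),interpolation=cv2.INTER_CUBIC)[:600])
hsv=cv2.cvtColor(a,cv2.COLOR_BGR2HSV);m=((hsv[...,0]>22)&(hsv[...,0]<35)&(hsv[...,1]>120)&(hsv[...,2]>60));m[225:]=0
ys,xs=np.nonzero(m);print(len(xs));r=cv2.minAreaRect(np.c_[xs,ys].astype(np.float32));print(r,cv2.boxPoints(r))
print(np.array([plane(c,p,.02)[:2] for p in cv2.boxPoints(r)]).round(4), plane(c,r[0],.02))
```

```text
[array([ 0.4253, -0.0285,  0.02  ]), array([0.5345, 0.0139, 0.02  ]), array([0.5927, 0.0385, 0.011 ])]
1916
((315.0000305175781, 176.0), (113.1370849609375, 18.384775161743164), 45.0) [[268.50003 142.5    ]
 [281.50003 129.5    ]
 [361.50003 209.5    ]
 [348.50003 222.5    ]]
[[ 0.5354  0.0262]
 [ 0.5429  0.0073]
 [ 0.4243 -0.0424]
 [ 0.415  -0.0228]] [ 0.48130959 -0.00718896  0.02      ]
```

View pics/c7.png

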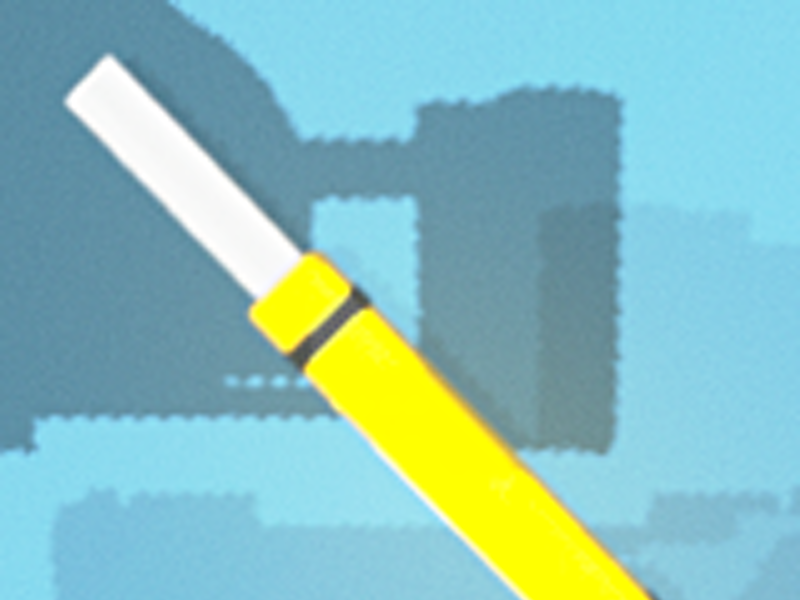

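Call:
jog_arm([
  {"x":0,"y":-0.35,"z":0,"roll":-0.15},
  {"x":0,"y":0,"z":0,"roll":-0.15},
  {"x":0,"y":0,"z":0,"roll":-0.15},
  {"x":0,"y":0,"z":0,"roll":-0.15},
  {"x":0,"y":0,"z":0,"roll":-0.15},
  {"x":0,"y":0,"z":0,"roll":-0.008},
  {"x":0,"y":0,"z":0,"roll":0},
  {"x":0,"y":0,"z":0,"roll":0},
])

```text
clock: 4.35
tool_pos: [0.4807, -0.0027, 0.1939]
orientation: [-180.0, -0.0, 21.6]
force: [0.0, 0.4, -0.3]
opening: 0.0877
```

```bash
python3 wp.py w4
python3 - <<'E'
from h import *
import pickle
o,s=pickle.load(open("w4.pkl","rb"));c=wristcam(s,o)
a=cv2.imread("pics/w4.png")
hsv=cv2.cvtColor(a,cv2.COLOR_BGR2HSV);m=((hsv[...,0]>22)&(hsv[...,0]<35)&(hsv[...,1]>120)&(hsv[...,2]>60));m[230:]=0
ys,xs=np.nonzero(m);r=cv2.minAreaRect(np.c_[xs,ys].astype(np.float32));print(r)
b=cv2.boxPoints(r);print(np.array([plane(c,p,.02)[:2] for p in b]).round(4), plane(c,r[0],.02))
E
```

```text
4.35 [ 0.4807 -0.0027  0.1939] [-1.800e+02 -1.000e-02  2.162e+01] [ 23.2   1.9 -23.   -0.  -65.1  88.4] 0.0876642431266175
((321.4999694824219, 174.0), (109.99998474121094, 16.999996185302734), 90.0)
[[ 0.5361  0.0251]
 [ 0.5429  0.008 ]
 [ 0.4255 -0.0396]
 [ 0.4181 -0.0209]] [ 0.48326192 -0.00582295  0.02      ]
```

View pics/w4.png

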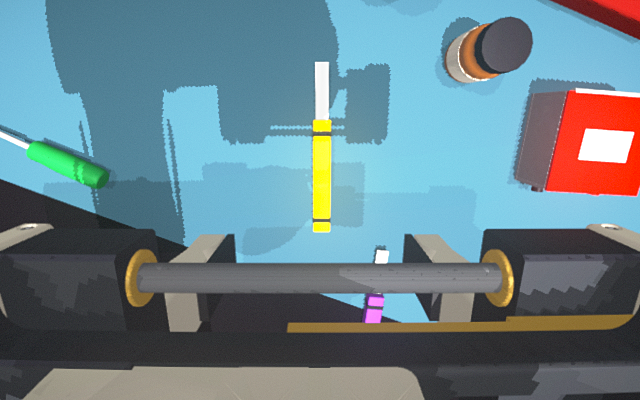

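Call:
jog_arm([
  {"x":0,"y":0.4,"z":3.5,"roll":0},
  {"x":0,"y":0,"z":4,"roll":0},
  {"x":0,"y":0,"z":4,"roll":0},
  {"x":0,"y":0,"z":4,"roll":0},
  {"x":0,"y":0,"z":2.5,"roll":0},
  {"x":0,"y":0,"z":0.9,"roll":0},
  {"x":0,"y":0,"z":0,"roll":0},
])

```text
clock: 5.1
tool_pos: [0.4817, -0.0071, 0.004]
orientation: [180.0, 0.1, 21.7]
force: [0.4, 0.4, 0.5]
opening: 0.0875
```

Call:
jog_arm([
  {"x":0,"y":0,"z":0,"roll":0},
  {"x":0,"y":0,"z":0,"roll":0},
  {"x":0,"y":0,"z":0,"roll":0},
  {"x":0,"y":0,"z":0,"roll":0},
  {"x":0,"y":0,"z":0,"roll":0},
  {"x":0,"y":0,"z":0,"roll":0},
], gripper=1)

```text
clock: 5.7
tool_pos: [0.4824, -0.0068, 0.005]
orientation: [180.0, -0.0, 21.8]
force: [-0.0, -0.8, 0.7]
opening: 0.0452
```

Call:
jog_arm([
  {"x":0,"y":0,"z":0,"roll":0},
  {"x":0,"y":0,"z":0,"roll":0},
  {"x":0,"y":0,"z":0,"roll":0},
  {"x":0,"y":0,"z":0,"roll":0},
  {"x":0,"y":0,"z":0,"roll":0},
  {"x":0,"y":0,"z":0,"roll":0},
], gripper=1)

```text
clock: 6.3
tool_pos: [0.4823, -0.0068, 0.0048]
orientation: [-180.0, 0.0, 21.8]
force: [0.3, -0.5, 0.1]
opening: 0.0103
```

```bash
python3 wp.py w5
python3 - <<'E'
from plant import ctrl
import cv2
for n in ["top","side"]:
    s=ctrl.snapshot(n);i=s["image"][:,:,::-1];cv2.imwrite(f"pics/{n}2.png",i)
E
```

```text
6.3 [ 0.4823 -0.0068  0.0048] [-180.      0.     21.78] [ 22.6  15.  -36.8  -0.  -38.2  89.2] 0.010257622379664402
```

View pics/w5.png

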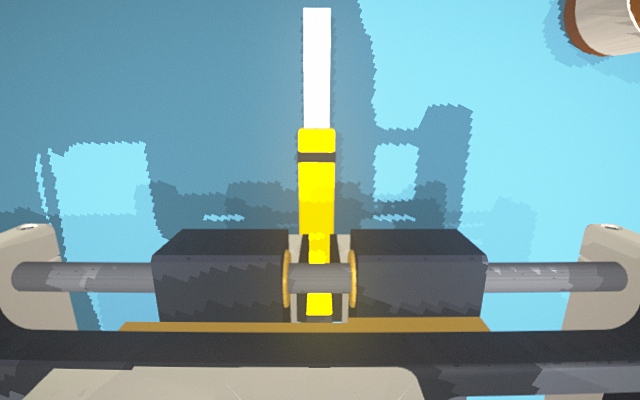

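View pics/side2.png

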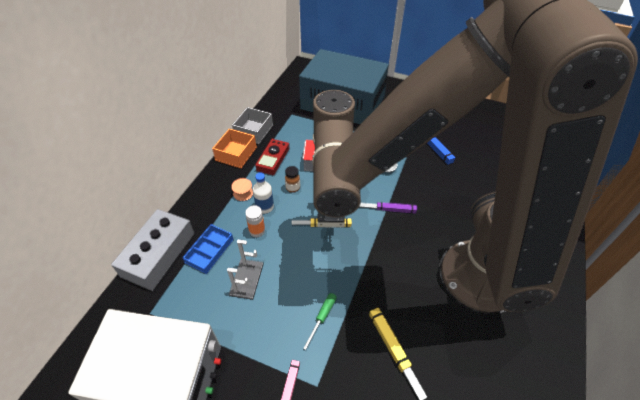

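Call:
jog_arm([
  {"x":0,"y":0,"z":0,"roll":0},
  {"x":0,"y":0,"z":0,"roll":0},
  {"x":0,"y":0,"z":0,"roll":0},
], gripper=0)

```text
clock: 6.75
tool_pos: [0.4823, -0.0068, 0.0048]
orientation: [-180.0, 0.0, 21.8]
force: [-0.2, -0.4, 0.2]
opening: 0.0003
```

```bash
python3 -c "
import cv2
a=cv2.imread('pics/w5.png');cv2.imwrite('pics/c8.png',cv2.resize(a[180:340,240:400],(600,600),interpolation=3))"
```

```text
(no output)
```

View pics/c8.png

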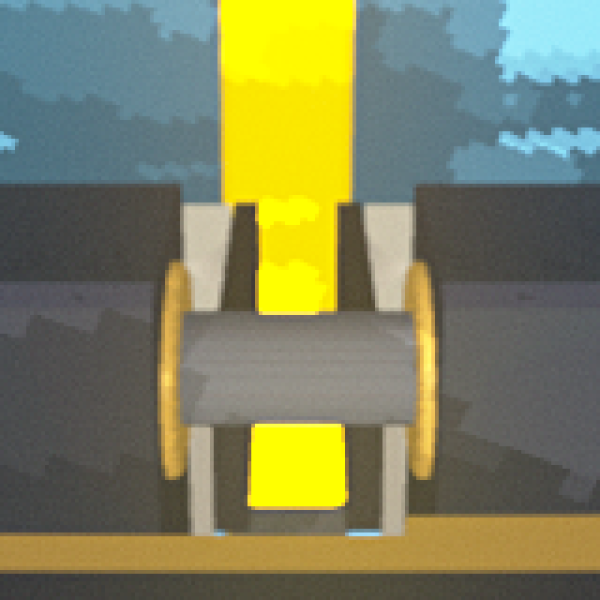

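```bash
python3 wp.py w6
python3 - <<'E'
from h import *
import pickle
for n in ["w5","w6"]:
    o,s=pickle.load(open(n+".pkl","rb"));c=wristcam(s,o)
    for z in [-.02,-.01,0,.011]:
        a,b=plane(c,(317,8),z),plane(c,(317,128),z);w1,w2=plane(c,(303.5,70),z),plane(c,(330.5,70),z)
        print(z,np.linalg.norm(a-b),np.linalg.norm(w1-w2))
E
```

```text
6.75 [ 0.4823 -0.0068  0.0048] [-180.      0.     21.78] [ 22.6  15.  -36.8  -0.  -38.2  89.2] 0.0003486443456444386
-0.02 0.07008852165864621 0.01671873614395378
-0.01 0.06684236021259997 0.015944405120659456
0 0.06359619876655372 0.015170074097365165
0.011 0.06002542117590285 0.014318309971741503
-0.02 0.07009553588617837 0.016720391121800328
-0.01 0.0668493673786632 0.01594605925591572
0 0.06360319887114817 0.015171727390031106
0.011 0.06003241351288137 0.01431996233755808
```

View pics/w6.png

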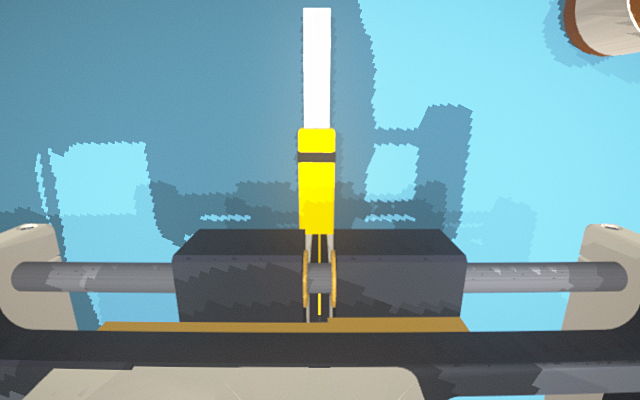

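Run:
```python
from h import *
import pickle
o,s=pickle.load(open("w6.pkl","rb"));c=wristcam(s,o);H=np.array(s["hand_eye"])
cc=dict(mtx=s["mtx"],k1=s["k1"],p=H[:3,3],R=H[:3,:3])
for x in (.0095,0,-.0095):
  for z in (-.04,-.02,-.01,0,.005): print(x,z,proj(cc,[[x,0.01,z]]).round(1))
```

```text
0.0095 -0.04 [[337.5 238.3]]
0.0095 -0.02 [[335.5 224.7]]
0.0095 -0.01 [[334.7 218.9]]
0.0095 0 [[333.9 213.7]]
0.0095 0.005 [[333.6 211.3]]
0 -0.04 [[337.3 256. ]]
0 -0.02 [[335.3 240.7]]
0 -0.01 [[334.5 234.2]]
0 0 [[333.7 228.3]]
0 0.005 [[333.4 225.6]]
-0.0095 -0.04 [[337.  273.1]]
-0.0095 -0.02 [[335.1 256.2]]
-0.0095 -0.01 [[334.3 249.1]]
-0.0095 0 [[333.6 242.6]]
-0.0095 0.005 [[333.2 239.5]]
```

Run:
```python
from h import *
import pickle
a=cv2.imread("pics/w4.png");cv2.imwrite('pics/c9.png',cv2.resize(a[215:345,150:490],(800,306),interpolation=3))
o,s=pickle.load(open("w6.pkl","rb"));H=np.array(s["hand_eye"])
cc=dict(mtx=s["mtx"],k1=s["k1"],p=H[:3,3],R=H[:3,:3])
for x in (.0095,0,-.0095):
  for z in (-.06,-.04,-.02,-.01,0): print(x,z,proj(cc,[[x,-0.0438,z],[x,.0438,z]]).round(1).tolist())
```

```text
0.0095 -0.06 [[216.9, 255.6], [417.4, 255.4]]
0.0095 -0.04 [[228.9, 238.4], [405.7, 238.2]]
0.0095 -0.02 [[238.4, 224.8], [396.5, 224.6]]
0.0095 -0.01 [[242.5, 219.0], [392.6, 218.9]]
0.0095 0 [[246.1, 213.8], [389.0, 213.7]]
0 -0.06 [[218.7, 275.2], [415.6, 275.0]]
0 -0.04 [[230.3, 256.0], [404.4, 255.8]]
0 -0.02 [[239.6, 240.7], [395.4, 240.6]]
0 -0.01 [[243.5, 234.2], [391.6, 234.1]]
0 0 [[247.0, 228.4], [388.2, 228.2]]
-0.0095 -0.06 [[220.5, 294.1], [413.9, 293.9]]
-0.0095 -0.04 [[231.7, 273.0], [403.1, 272.9]]
-0.0095 -0.02 [[240.7, 256.3], [394.4, 256.1]]
-0.0095 -0.01 [[244.5, 249.1], [390.7, 249.0]]
-0.0095 0 [[247.9, 242.6], [387.3, 242.5]]
```

View pics/c9.png

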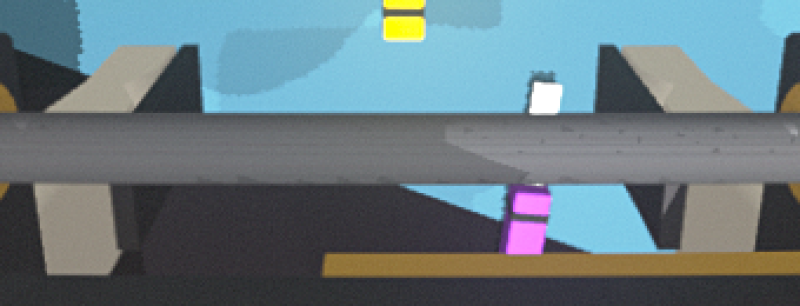

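The fingers closed to 0 above the handle. In the picture their ends sit about 35 mm short of the reported TCP, so I'll reopen and lower step by step while watching the force.

Call:
jog_arm([
  {"x":0,"y":0,"z":0,"roll":0},
  {"x":0,"y":0,"z":0,"roll":0},
  {"x":0,"y":0,"z":0,"roll":0},
  {"x":0,"y":0,"z":0,"roll":0},
  {"x":0,"y":0,"z":0,"roll":0},
  {"x":0,"y":0,"z":0,"roll":0},
  {"x":0,"y":0,"z":0,"roll":0},
], gripper=5)

```text
clock: 7.5
tool_pos: [0.4822, -0.0068, 0.0048]
orientation: [-180.0, 0.0, 21.8]
force: [-0.2, 0.4, -0.1]
opening: 0.0483
```

Call:
jog_arm([
  {"x":0,"y":0,"z":0.5,"roll":0},
  {"x":0,"y":0,"z":0.5,"roll":0},
  {"x":0,"y":0,"z":0.5,"roll":0},
  {"x":0,"y":0,"z":0.5,"roll":0},
  {"x":0,"y":0,"z":0,"roll":0},
])

```text
clock: 8.0
tool_pos: [0.4816, -0.0071, -0.0162]
orientation: [-180.0, 0.1, 21.8]
force: [0.9, -0.8, -0.0]
opening: 0.05
```

```bash
python3 wp.py w7; python3 -c "
import cv2
a=cv2.imread('pics/w7.png');cv2.imwrite('pics/c10.png',cv2.resize(a[100:350,200:440],(576,600),interpolation=3))"
```

```text
8.0 [ 0.4816 -0.0071 -0.0162] [-1.800e+02  1.000e-01  2.178e+01] [ 22.6  17.  -37.9  -0.  -35.2  89.2] 0.05004544378491242
```

View pics/c10.png

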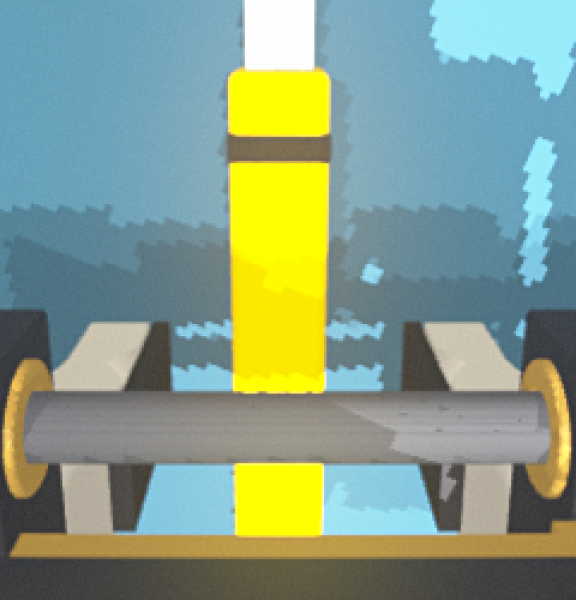

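Call:
jog_arm([
  {"x":0,"y":0,"z":0.4,"roll":0},
  {"x":0,"y":0,"z":0.3,"roll":0},
  {"x":0,"y":0,"z":0.3,"roll":0},
  {"x":0,"y":0,"z":0,"roll":0},
])

```text
clock: 8.45
tool_pos: [0.482, -0.0069, -0.0256]
orientation: [-180.0, 0.0, 21.8]
force: [0.4, 0.2, 0.8]
opening: 0.0498
```

Call:
jog_arm([
  {"x":0,"y":0,"z":0.2,"roll":0},
  {"x":0,"y":0,"z":0.2,"roll":0},
  {"x":0,"y":0,"z":0,"roll":0},
])

```text
clock: 8.75
tool_pos: [0.4821, -0.0068, -0.0294]
orientation: [-180.0, 0.0, 21.8]
force: [-0.2, -0.1, 0.1]
opening: 0.0501
```

Call:
jog_arm([
  {"x":0,"y":0,"z":0.2,"roll":0},
  {"x":0,"y":0,"z":0,"roll":0},
])

```text
clock: 8.95
tool_pos: [0.4821, -0.0068, -0.0314]
orientation: [-180.0, 0.0, 21.8]
force: [0.6, -0.5, 0.5]
opening: 0.05
```

Call:
jog_arm([
  {"x":0,"y":0,"z":0,"roll":0},
  {"x":0,"y":0,"z":0,"roll":0},
  {"x":0,"y":0,"z":0,"roll":0},
  {"x":0,"y":0,"z":0,"roll":0},
  {"x":0,"y":0,"z":0,"roll":0},
  {"x":0,"y":0,"z":0,"roll":0},
  {"x":0,"y":0,"z":0,"roll":0},
], gripper=1)

```text
clock: 9.65
tool_pos: [0.4823, -0.0068, -0.0312]
orientation: [-180.0, -0.0, 21.8]
force: [-0.6, 0.3, 0.8]
opening: 0.0195
```

Call:
jog_arm([
  {"x":0,"y":0,"z":-2,"roll":0},
  {"x":0,"y":0,"z":-4,"roll":0},
  {"x":0,"y":0,"z":-4,"roll":0},
  {"x":-2.2,"y":3.3,"z":-3,"roll":0},
  {"x":-2.2,"y":3.3,"z":-3,"roll":0},
  {"x":-2.2,"y":3.3,"z":0,"roll":0},
  {"x":-2.2,"y":3.3,"z":0,"roll":0},
  {"x":-2.2,"y":3.3,"z":0,"roll":0},
  {"x":-2.2,"y":3.3,"z":0,"roll":0},
  {"x":-2.2,"y":3.3,"z":0,"roll":0},
  {"x":-2.2,"y":3.3,"z":0,"roll":0.088},
  {"x":0,"y":0,"z":0,"roll":0},
])

```text
clock: 10.85
tool_pos: [0.4153, -0.3205, 0.1282]
orientation: [-180.0, 0.1, 16.4]
force: [-1.0, 0.9, -1.7]
opening: 0.0199
```

```bash
python3 wp.py w8
```

```text
10.85 [ 0.4153 -0.3205  0.1282] [-1.7998e+02  7.0000e-02  1.6350e+01] [-16.2   9.6 -23.5   0.  -57.  122.5] 0.019905136213979574
```

View pics/w8.png

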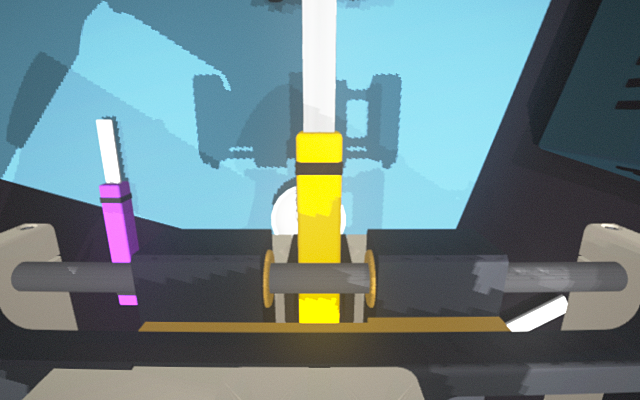

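```bash
python3 - <<'E'
from h import *
import pickle
# corners in box frame: order far-left, far-right, near-right, near-left (x fwd, y left)
C=np.array([[.05,.05],[.05,-.05],[-.05,-.05],[-.05,.05]])
top=np.array([(376.75,147.5),(407,139.5),(416.5,169.5),(385.3,180)])-.0
# side camera: looks from +y; image left = +x (far)
side=np.array([(303.3,159.7),(306.1,140),(333.4,141),(332.1,161)])
def P(v,z=.06):
    a=np.deg2rad(v[2]);r=np.array([[np.cos(a),-np.sin(a)],[np.sin(a),np.cos(a)]])
    return np.c_[C@r.T+v[:2],np.full(4,z)]
for use in ("top","side","both"):
    def f(v):
        e=[]
        if use!="side": e.append(proj(CAM["top"],P(v))-top)
        if use!="top": e.append(proj(CAM["side"],P(v))-side)
        return np.concatenate(e).ravel()
    s=least_squares(f,[.62,-.25,16]);print(use,s.x,s.fun.round(1))
v=s.x;a=np.deg2rad(v[2]);print("front",v[:2]-.05*np.array([np.cos(a),np.sin(a)]))
o,s=pickle.load(open("w8.pkl","rb"));H=np.array(s["hand_eye"])
cc=dict(mtx=s["mtx"],k1=s["k1"],p=H[:3,3],R=H[:3,:3])
print(proj(cc,[[.065,0,-.051],[.125,0,-.042],[.065,.01,-.051],[.065,-.01,-.051]]))
E
python3 - <<'E'
from plant import ctrl
import cv2
for n in ["top","side"]:
    s=ctrl.snapshot(n);i=s["image"][:,:,::-1];cv2.imwrite(f"pics/{n}3.png",i)
E
```

```text
top [ 0.62228131 -0.25578658 17.4235254 ] [-0.5  0.4  0.  -0.2  0.1  0.7  0.4 -0.9]
side [ 0.61986751 -0.25025304 18.33696279] [ 0.1 -0.3 -0.2  0.1  0.   0.4  0.1 -0.2]
both [ 0.62159503 -0.25432173 17.75414676] [-1.   0.7 -0.6 -0.1 -0.3  0.8  0.  -0.6 -0.  -1.3 -0.  -0.8  0.1 -0.3
 -0.1 -1. ]
front [ 0.57397634 -0.2695684 ]
[[316.88766766 124.44477896]
 [316.68202461 -28.85242665]
 [340.80688569 124.43679755]
 [292.96810891 124.47516393]]
```

View pics/side3.png

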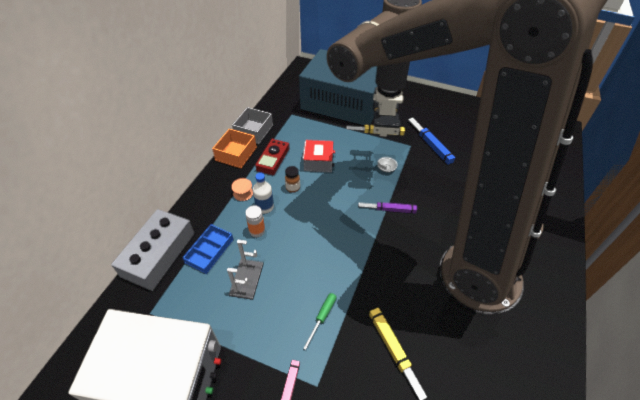

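View pics/top3.png

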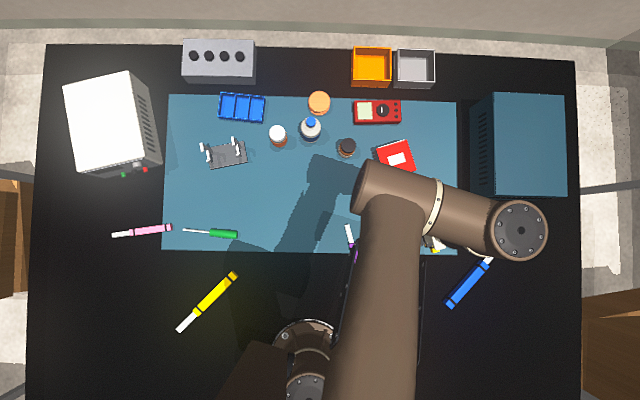

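Run:
```python
from h import *
import pickle
o,s=pickle.load(open("w6.pkl","rb"));H=np.array(s["hand_eye"])
cc=dict(mtx=s["mtx"],k1=s["k1"],p=H[:3,3],R=H[:3,:3])
for z in (-.0152,-.051,-.045,-.040): print(z,proj(cc,[[.065,.01,z],[.065,-.01,z],[.0602,.01,z],[.0,.01,z]]).round(1).tolist())
a=cv2.imread("pics/w8.png");cv2.imwrite('pics/c11.png',cv2.resize(a[0:340,250:390],(247*1,600),interpolation=3))
for n in ("w6","w8"):
    a=cv2.imread(f"pics/{n}.png");hsv=cv2.cvtColor(a,cv2.COLOR_BGR2HSV);m=((hsv[...,0]>22)&(hsv[...,0]<35)&(hsv[...,1]>120)&(hsv[...,2]>60))
    for r in range(122,232,8):
        x=np.nonzero(m[r,270:370])[0]
        print(n,r,(x.min()+270,x.max()+270) if len(x) else None)
```

```text
-0.0152 [[336.4, 121.5], [298.2, 121.5], [336.3, 130.8], [334.9, 237.5]]
-0.051 [[340.9, 124.2], [293.0, 124.3], [340.7, 135.9], [338.5, 266.0]]
-0.045 [[340.0, 123.7], [294.1, 123.7], [339.8, 134.9], [337.8, 260.4]]
-0.04 [[339.3, 123.3], [294.9, 123.3], [339.1, 134.1], [337.3, 256.0]]
w6 122 None
w6 130 (np.int64(299), np.int64(334))
w6 138 (np.int64(298), np.int64(334))
w6 146 (np.int64(298), np.int64(334))
w6 154 None
w6 162 (np.int64(298), np.int64(332))
w6 170 (np.int64(298), np.int64(334))
w6 178 (np.int64(299), np.int64(334))
w6 186 (np.int64(299), np.int64(334))
w6 194 (np.int64(299), np.int64(333))
w6 202 (np.int64(299), np.int64(333))
w6 210 (np.int64(299), np.int64(333))
w6 218 (np.int64(299), np.int64(333))
w6 226 (np.int64(300), np.int64(333))
w8 122 None
w8 130 None
w8 138 (np.int64(296), np.int64(341))
w8 146 (np.int64(296), np.int64(341))
w8 154 (np.int64(297), np.int64(341))
w8 162 None
w8 170 None
w8 178 (np.int64(297), np.int64(341))
w8 186 (np.int64(297), np.int64(340))
w8 194 (np.int64(297), np.int64(340))
w8 202 (np.int64(297), np.int64(340))
w8 210 (np.int64(297), np.int64(339))
w8 218 (np.int64(298), np.int64(340))
w8 226 (np.int64(298), np.int64(339))
```

Call:
jog_arm([
  {"x":1.5,"y":-0.1,"z":3,"roll":-0.022},
  {"x":0,"y":0,"z":4,"roll":0},
  {"x":0,"y":0,"z":3.5,"roll":0},
  {"x":0,"y":0,"z":1.5,"roll":0},
  {"x":0,"y":0,"z":0,"roll":0},
  {"x":0,"y":0,"z":0,"roll":0},
])

```text
clock: 11.6
tool_pos: [0.4316, -0.3113, 0.0093]
orientation: [180.0, 0.0, 18.1]
force: [0.2, -0.1, -0.4]
opening: 0.0199
```

```bash
python3 wp.py w9;  python3 - <<'E'
from plant import ctrl
import cv2
s=ctrl.snapshot("side");i=s["image"][:,:,::-1];cv2.imwrite("pics/s4.png",cv2.resize(i[100:220,270:430],(800,600),interpolation=3))
E
```

```text
11.6 [ 0.4316 -0.3113  0.0093] [179.99   0.    18.12] [-14.7  18.5 -30.3   0.  -41.1 122.8] 0.01991689863389501
```

View pics/w9.png

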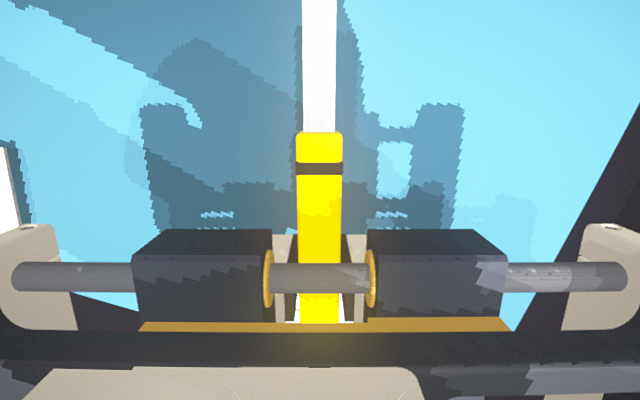

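View pics/s4.png

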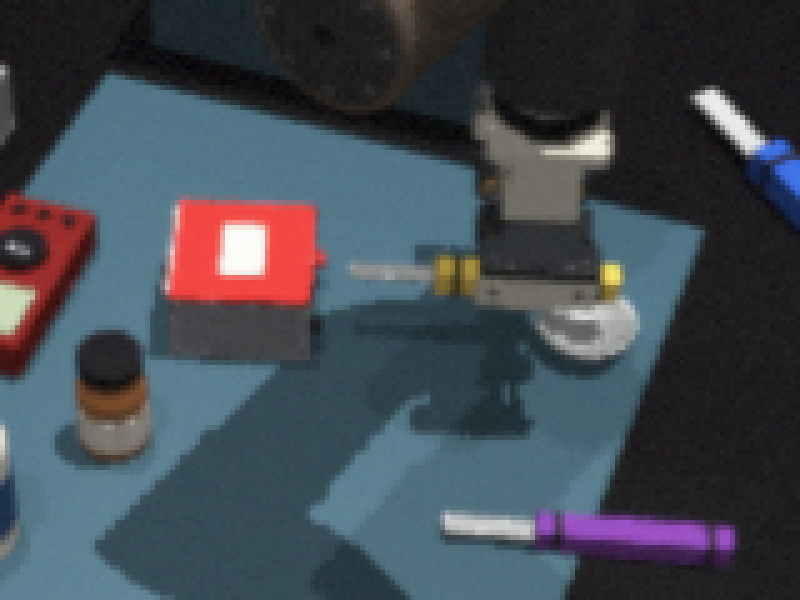

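Run:
```python
from h import *
from plant import ctrl
o=ctrl.get_obs();print(o["tool_pos"].round(4),o["orientation"])
yaw=np.deg2rad(o["orientation"][2]);u=np.array([np.cos(yaw),np.sin(yaw),0])
c=CAM["side"]
tip=o["tool_pos"]+.1215*u+[0,0,.041]
def cr(p): return ((p-[270,100])*5).round(0).tolist()
print("tip",tip,cr(proj(c,tip)));print("notch",cr(proj(c,[.574,-.2696,.0495])))
```

```text
[ 0.4322 -0.3119  0.0102] [ 1.79915841e+02 -1.08345808e-01  1.80801602e+01]
tip [ 0.54773471 -0.27415109  0.05116769] [[350.0, 265.0]]
notch [[313.0, 261.0]]
```

Call:
jog_arm([
  {"x":0,"y":0.3,"z":0.2,"roll":0.005},
  {"x":1,"y":0,"z":0,"roll":0},
  {"x":1,"y":0,"z":0,"roll":0},
  {"x":1,"y":0,"z":0,"roll":0},
])

```text
clock: 12.1
tool_pos: [0.4617, -0.3056, 0.0071]
orientation: [180.0, -0.0, 17.7]
force: [0.0, 0.7, -1.3]
opening: 0.0199
```

Call:
jog_arm([
  {"x":0.6,"y":0,"z":0,"roll":0},
  {"x":0.6,"y":0,"z":0,"roll":0},
  {"x":0.6,"y":0,"z":0,"roll":0},
  {"x":0,"y":0,"z":0,"roll":0},
])

```text
clock: 12.5
tool_pos: [0.4783, -0.3, 0.0067]
orientation: [180.0, -0.0, 17.7]
force: [-0.4, -0.3, -1.2]
opening: 0.0198
```

```bash
python3 wp.py w10;  python3 - <<'E'
from plant import ctrl
import cv2
s=ctrl.snapshot("side");i=s["image"][:,:,::-1];cv2.imwrite("pics/s5.png",cv2.resize(i[100:220,270:430],(800,600),interpolation=3))
E
```

```text
12.5 [ 0.4783 -0.3     0.0067] [ 1.7999e+02 -1.0000e-02  1.7750e+01] [-12.2  21.2 -26.3   0.  -42.5 120. ] 0.019764566322328654
```

View pics/w10.png

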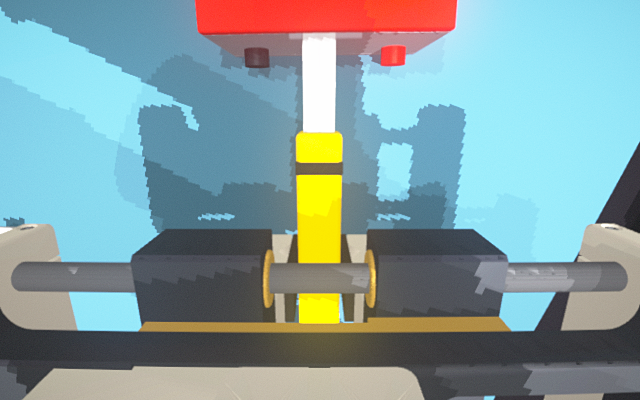

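View pics/s5.png

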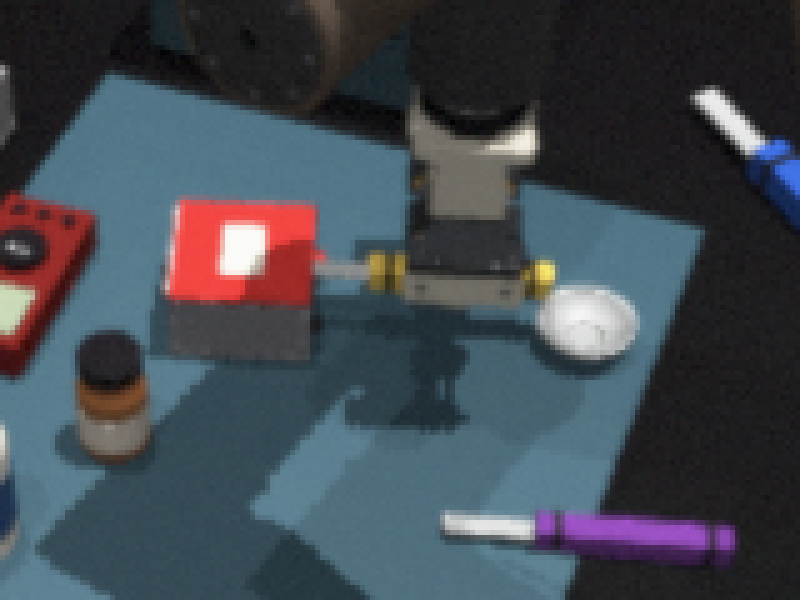

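The blade is through the notch and about 3 mm off centre. Now I'll lever.

Call:
jog_arm([
  {"x":0,"y":0,"z":-0.6,"roll":0},
  {"x":0.04,"y":0,"z":-0.8,"roll":0},
  {"x":0.12,"y":0,"z":-0.8,"roll":0},
  {"x":0.2,"y":0,"z":-0.77,"roll":0},
  {"x":0.27,"y":0,"z":-0.75,"roll":0},
  {"x":0.35,"y":0,"z":-0.72,"roll":0},
  {"x":0,"y":0,"z":0,"roll":0},
])

```text
clock: 13.3
tool_pos: [0.4884, -0.2974, 0.0526]
orientation: [179.9, -0.1, 17.7]
force: [0.7, 0.6, -0.1]
opening: 0.0201
```

```bash
python3 wp.py w11;  python3 - <<'E'
from plant import ctrl
import cv2
s=ctrl.snapshot("side");i=s["image"][:,:,::-1];cv2.imwrite("pics/s6.png",cv2.resize(i[100:220,270:430],(800,600),interpolation=3))
E
```

```text
13.3 [ 0.4884 -0.2974  0.0526] [ 1.7991e+02 -1.3000e-01  1.7740e+01] [-11.7  18.4 -23.    0.  -48.5 119.5] 0.020092012407304793
```

View pics/w11.png

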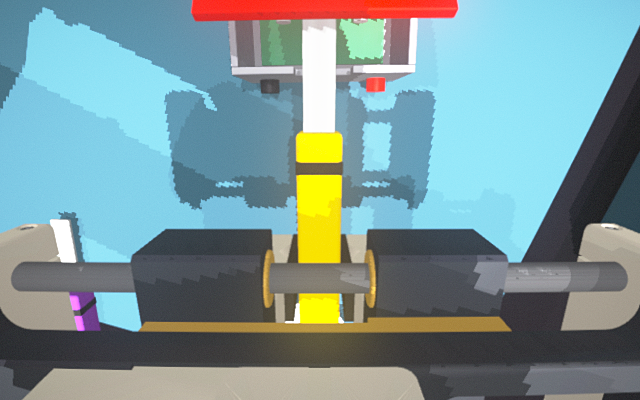

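View pics/s6.png

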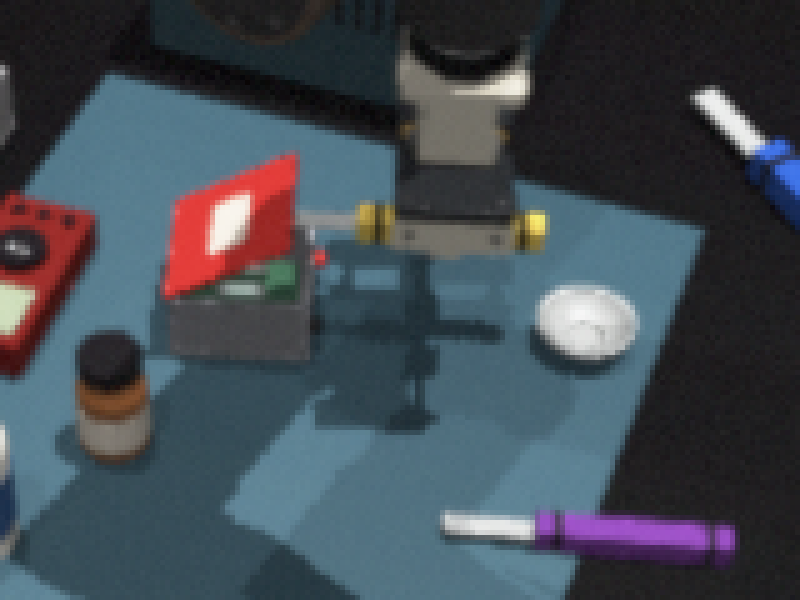

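Call:
jog_arm([
  {"x":0.42,"y":0,"z":-0.68,"roll":0},
  {"x":0.48,"y":0,"z":-0.63,"roll":0},
  {"x":0.55,"y":0,"z":-0.59,"roll":0},
  {"x":0.6,"y":0,"z":-0.53,"roll":0},
  {"x":0.65,"y":0,"z":-0.46,"roll":0},
  {"x":0.69,"y":0,"z":-0.4,"roll":0},
  {"x":0.73,"y":0,"z":-0.33,"roll":0},
  {"x":0.76,"y":0,"z":-0.25,"roll":0},
  {"x":0.78,"y":0,"z":-0.17,"roll":0},
  {"x":0.79,"y":0,"z":-0.1,"roll":0},
  {"x":0.8,"y":0,"z":0,"roll":0},
  {"x":0.4,"y":0,"z":0,"roll":0},
])

```text
clock: 14.6
tool_pos: [0.5606, -0.2737, 0.0924]
orientation: [180.0, -0.0, 17.7]
force: [-1.3, 0.0, -1.2]
opening: 0.0198
```

```bash
python3 wp.py w12;  python3 - <<'E'
from plant import ctrl
import cv2
s=ctrl.snapshot("side");i=s["image"][:,:,::-1];cv2.imwrite("pics/s7.png",cv2.resize(i[100:220,270:430],(800,600),interpolation=3))
E
```

```text
14.6 [ 0.5606 -0.2737  0.0924] [179.99  -0.    17.74] [ -8.1  20.4 -13.7   0.  -56.  115.8] 0.019764163221158124
```

View pics/s7.png

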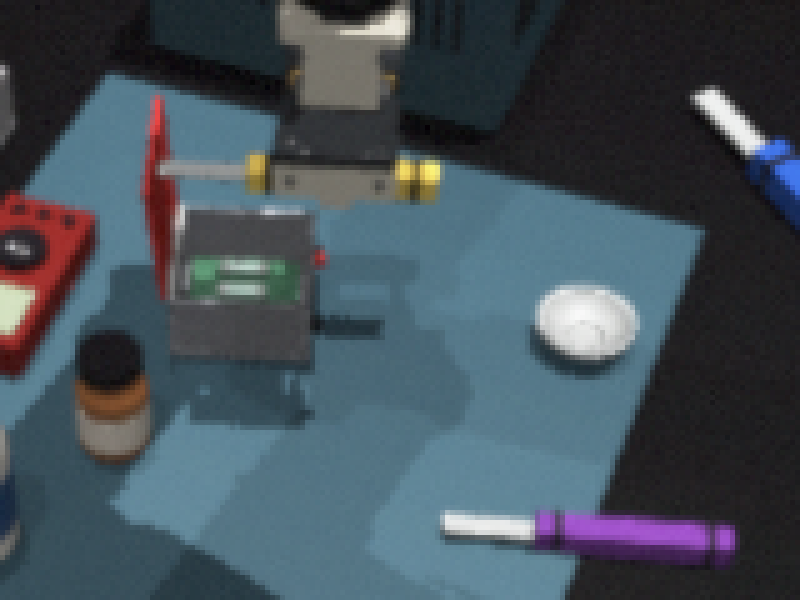

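View pics/w12.png

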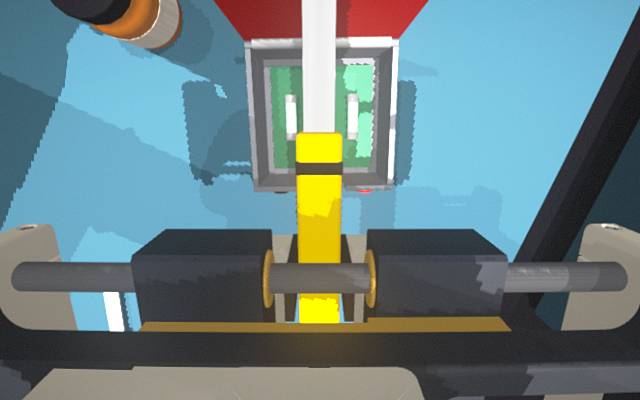

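Call:
jog_arm([
  {"x":0.3,"y":0,"z":0,"roll":0},
  {"x":0.3,"y":0,"z":0,"roll":0},
  {"x":0,"y":0,"z":0,"roll":0},
  {"x":-1,"y":0,"z":0,"roll":0},
  {"x":-3,"y":0,"z":0,"roll":0},
  {"x":-4,"y":0,"z":0,"roll":0},
  {"x":-2,"y":0,"z":-1,"roll":0},
  {"x":0,"y":0,"z":-2,"roll":0},
  {"x":0,"y":0,"z":0,"roll":0},
])

```text
clock: 15.6
tool_pos: [0.4707, -0.3038, 0.1256]
orientation: [179.8, -0.2, 17.7]
force: [0.9, -0.5, -0.3]
opening: 0.0199
```

Run:
```python
from h import *
from plant import ctrl
s=ctrl.snapshot("side");i=s["image"][:,:,::-1];cv2.imwrite("pics/s8.png",cv2.resize(i[100:220,270:430],(800,600),interpolation=3))
A=-.045;B=.045
side=[((294,134),(.026,A,.128)),((354,137),(0,A,.128)),((232,311),(.026,B,.128)),((295,314),(0,B,.128)),((406,189),(-.019,A,.088)),((350,367),(-.019,B,.088))]
top=[((165,251),(.026,B,.128)),((169,287),(0,B,.128)),((291,227),(.026,A,.128)),((296,262),(0,A,.128)),((193,328),(-.022,B,.088)),((311,303),(-.022,A,.088))]
su=np.array([p for p,_ in side])/6.25+[190,220]-.42;sp=np.array([q for _,q in side])
tu=np.array([p for p,_ in top])/4+[160,80]-.375;tp=np.array([q for _,q in top])
def T(v,p):
    a=np.deg2rad(v[2]);r=np.array([[np.cos(a),-np.sin(a),0],[np.sin(a),np.cos(a),0],[0,0,1]]);return p@r.T+[v[0],v[1],0]
for use in ("top","side","both"):
    def f(v):
        e=[]
        if use!="side": e.append(proj(CAM["top"],T(v,tp))-tu)
        if use!="top": e.append(proj(CAM["side"],T(v,sp))-su)
        return np.concatenate(e).ravel()
    s=least_squares(f,[.65,.3,5],x_scale=[.01,.01,1]);print(use,s.x.round(4),s.fun.round(1))
```

```text
top [ 0.6274  0.2714 12.5731] [-0.   0.1  0.6 -0.  -0.4  0.1 -0.1  0.1 -0.3 -0.4  0.2  0. ]
side [ 0.6287  0.2729 13.4493] [ 0.  -0.7 -0.4  0.1  0.3 -0.7 -0.1  0.2 -0.2  0.7  0.3  0.4]
both [ 0.6281  0.2722 13.0099] [-0.3  0.   0.3 -0.2 -0.8 -0.3 -0.3 -0.2 -0.5 -0.5  0.  -0.4  0.5 -0.8
  0.  -0.   0.6 -0.9  0.1  0.1  0.2  0.7  0.5  0.3]
```

View pics/s8.png

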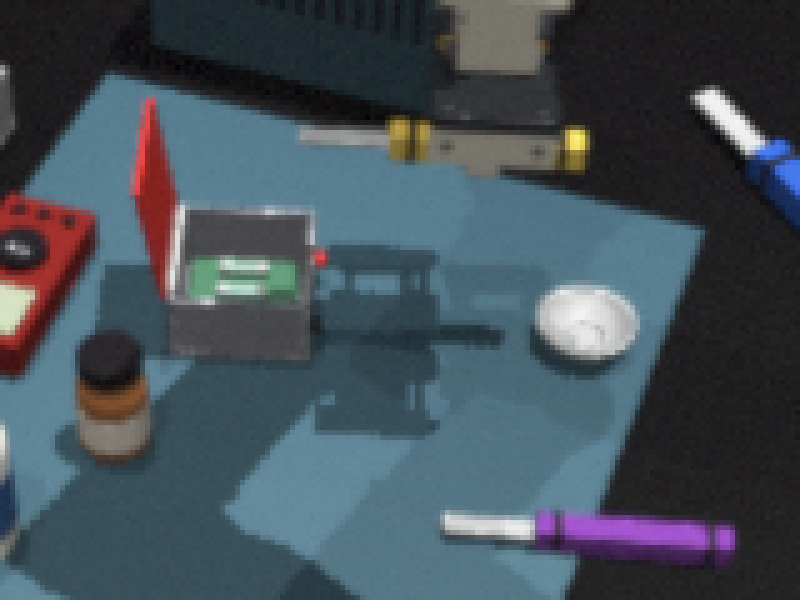

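Call:
jog_arm([
  {"x":0,"y":0,"z":-3,"roll":0},
  {"x":0.77,"y":-1.8,"z":-2.5,"roll":0},
  {"x":1.54,"y":-3.7,"z":0,"roll":0},
  {"x":1.54,"y":-3.7,"z":0,"roll":0},
  {"x":1.54,"y":-3.7,"z":0,"roll":0},
  {"x":1.54,"y":-3.7,"z":0,"roll":0},
  {"x":1.54,"y":-3.7,"z":0,"roll":0},
  {"x":1.54,"y":-3.7,"z":0,"roll":0},
  {"x":1.54,"y":-3.7,"z":0,"roll":0},
  {"x":1.54,"y":-3.7,"z":0,"roll":0},
  {"x":1.54,"y":-3.7,"z":0,"roll":0},
  {"x":1.54,"y":-3.7,"z":0,"roll":0},
])

```text
clock: 16.85
tool_pos: [0.5056, 0.1179, 0.1769]
orientation: [-180.0, 0.0, 17.7]
force: [1.0, -0.0, -0.9]
opening: 0.0199
```

Call:
jog_arm([
  {"x":1.54,"y":-3.7,"z":0,"roll":0},
  {"x":1.54,"y":-3.7,"z":0,"roll":0},
  {"x":1.54,"y":-3.7,"z":0,"roll":0},
  {"x":0.77,"y":-1.8,"z":0,"roll":0},
  {"x":0,"y":0,"z":0,"roll":-0.149},
  {"x":0,"y":0,"z":0,"roll":-0.149},
  {"x":0,"y":0,"z":0,"roll":-0.149},
  {"x":0,"y":0,"z":0,"roll":-0.149},
  {"x":0,"y":0,"z":0,"roll":0},
])

```text
clock: 17.75
tool_pos: [0.5179, 0.2551, 0.1768]
orientation: [-180.0, 0.1, 52.0]
force: [-0.3, -0.4, -1.8]
opening: 0.0197
```

```bash
python3 wp.py w13
```

```text
17.75 [0.5179 0.2551 0.1768] [-1.7998e+02  6.0000e-02  5.1990e+01] [ 45.6  12.1 -13.3  -0.  -64.6  96.4] 0.019734191184905086
```

View pics/w13.png

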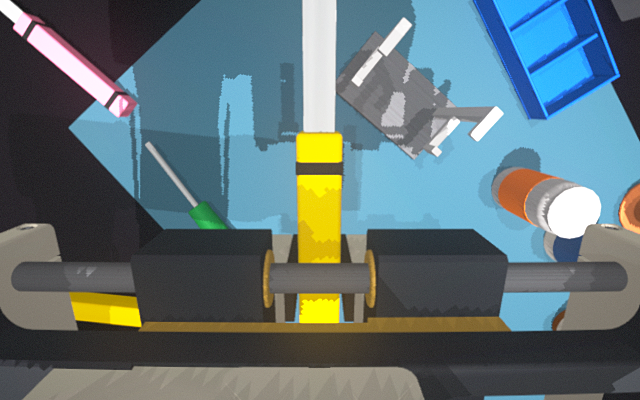

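Run:
```python
from h import *
import pickle
a=cv2.imread("pics/w13.png");b=cv2.resize(a[5:165,325:515],None,fx=4.2,fy=3.7,interpolation=cv2.INTER_CUBIC)
o,s=pickle.load(open("w13.pkl","rb"));c=wristcam(s,o)
def T(v,p):
    p=np.array(p);an=np.deg2rad(v[2]);r=np.array([[np.cos(an),-np.sin(an),0],[np.sin(an),np.cos(an),0],[0,0,1]]);return p@r.T+[v[0],v[1],0]
v=[.628,.272,13]
pts=[(x,y,z) for y0 in (-.045,.045) for y in (y0-.004,y0+.004) for (x,z) in ((0,.128),(.026,.128),(-.022,.088),(-.016,.088))]
for p in proj(c,T(v,pts)): cv2.circle(b,(int((p[0]-325)*4.2),int((p[1]-5)*3.7)),3,(255,0,255),-1)
cv2.imwrite("pics/c12.png",b)
```

```text
(no output)
```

View pics/c12.png

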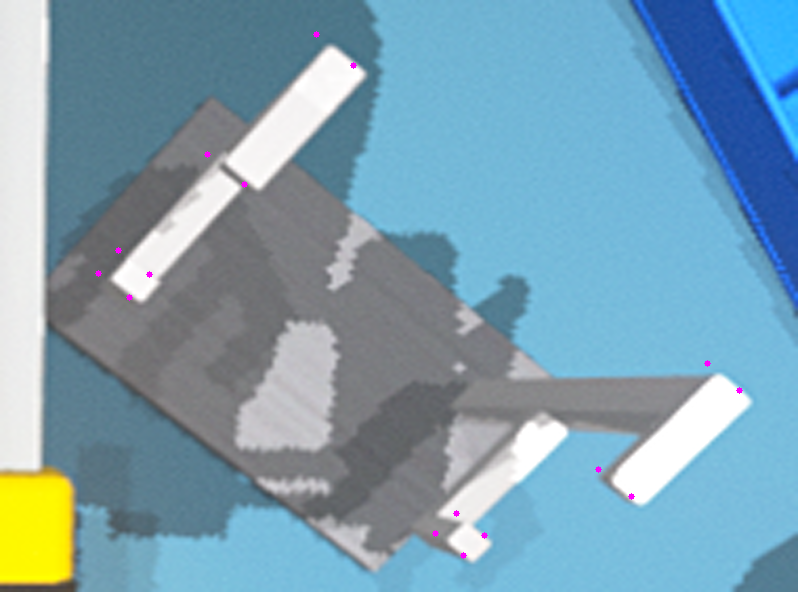

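Run:
```python
from h import *
import pickle
o,s=pickle.load(open("w13.pkl","rb"));c=wristcam(s,o)
def T(v,p):
    p=np.array(p);an=np.deg2rad(v[2]);r=np.array([[np.cos(an),-np.sin(an),0],[np.sin(an),np.cos(an),0],[0,0,1]]);return p@r.T+[v[0],v[1],0]
pts=np.array([(x,y,z) for y0 in (-.045,.045) for y in (y0-.004,y0+.004) for (x,z) in ((0,.128),(.026,.128),(-.022,.088),(-.016,.088))])
P=(proj(c,T([.628,.272,13],pts))-[325,5])*[4.2,3.7]+[12,9]
ob=np.array([(331,45),(365,73),(225,162),(260,190),(718,374),(751,402),(608,478),(642,505),(470,523),(492,543),(447,541),(470,561),(111,278),(140,301)],float)
idx=[np.argmin(np.linalg.norm(P-q,axis=1)) for q in ob];print(idx)
uv=ob/[4.2,3.7]+[325,5]-[.38,.36]
f=lambda v:(proj(c,T(v,pts[idx]))-uv).ravel()
r=least_squares(f,[.628,.272,13],x_scale=[.01,.01,1]);print(r.x,r.fun.round(1).reshape(-1,2).tolist())
g=lambda v:(proj(c,T(v,pts[idx]+[0,0,v[3]]))-uv).ravel()
r=least_squares(g,[.628,.272,13,0],x_scale=[.01,.01,1,.01]);print(r.x,abs(r.fun).max())
a=cv2.imread("pics/w13.png");hsv=cv2.cvtColor(a,cv2.COLOR_BGR2HSV);m=((hsv[...,0]>22)&(hsv[...,0]<35)&(hsv[...,1]>120)&(hsv[...,2]>60))
for q in (140,180,220,):
    x=np.nonzero(m[q,270:370])[0]+270;print(q,x.min(),x.max())
print(proj(dict(mtx=s["mtx"],k1=s["k1"],p=np.array(s["hand_eye"])[:3,3],R=np.array(s["hand_eye"])[:3,:3]),[[.05,0,-.051],[.02,0,-.051]]))
b=a[:240,280:360];cv2.imwrite("pics/c13.png",cv2.resize(b,None,fx=2.5,fy=2.5))
```

```text
[np.int64(13), np.int64(9), np.int64(12), np.int64(8), np.int64(5), np.int64(1), np.int64(4), np.int64(0), np.int64(7), np.int64(3), np.int64(6), np.int64(2), np.int64(14), np.int64(10)]
[ 0.62875209  0.26984691 12.56339754] [[0.2, -0.7], [0.8, 0.1], [-0.6, -0.0], [-0.2, 0.4], [0.3, -0.2], [-0.0, -0.3], [0.3, 0.2], [-0.2, 0.1], [-1.1, -0.6], [0.3, -0.0], [-0.6, -0.0], [0.6, 0.5], [-0.2, 0.1], [0.3, 0.5]]
[ 6.28836026e-01  2.69802388e-01  1.25590115e+01 -2.95822354e-04] 1.1366257772201607
140 296 341
180 297 341
220 298 340
[[317.69040438 159.09036268]
 [317.8025668  225.07878154]]
```

Call:
jog_arm([
  {"x":0,"y":0,"z":0,"roll":-0.147},
  {"x":0,"y":0,"z":0,"roll":-0.147},
  {"x":0,"y":0,"z":0,"roll":-0.147},
  {"x":0,"y":0,"z":0,"roll":-0.147},
  {"x":0,"y":0,"z":0,"roll":-0.147},
  {"x":0,"y":0,"z":0,"roll":-0.147},
  {"x":-0.5,"y":0,"z":3,"roll":0},
  {"x":0,"y":0,"z":4,"roll":0},
  {"x":0,"y":0,"z":3.3,"roll":0},
  {"x":0,"y":0,"z":1,"roll":0},
  {"x":0,"y":0,"z":0,"roll":0},
  {"x":0,"y":0,"z":0,"roll":0},
])

```text
clock: 19.0
tool_pos: [0.5203, 0.2512, 0.0659]
orientation: [179.9, -0.0, 102.3]
force: [0.1, 0.7, -0.7]
opening: 0.0201
```

Run:
```python
from h import *
from plant import ctrl
s=ctrl.snapshot("side");i=s["image"][:,:,::-1];cv2.imwrite("pics/s9.png",cv2.resize(i[210:330,180:340],(800,600),interpolation=3))
o=ctrl.get_obs();print(o["clock"],o["tool_pos"],o["orientation"],o["joint_pos"].round(1))
a=np.deg2rad(12.6);u=np.array([np.cos(a),np.sin(a)]);n=np.array([-u[1],u[0]])
y=np.deg2rad(o["orientation"][2]);d=np.array([np.cos(y),np.sin(y)]);ty=np.array([np.sin(y),-np.cos(y)])
mid=o["tool_pos"][:2]-.0035*d+.0005*ty
e=np.array([.6288,.2699])-mid;print("rack x,y to go",e@u,e@n,"mid z",o["tool_pos"][2]+.041)
```

```text
19.05 [0.52050445 0.25147926 0.06635661] [ 1.79855284e+02 -5.86887273e-02  1.02359192e+02] [ 45.2  18.  -21.4   0.  -50.5 147.1]
rack x,y to go 0.10922051257205144 -0.002144766325384688 mid z 0.10735660709379594
```

View pics/s9.png

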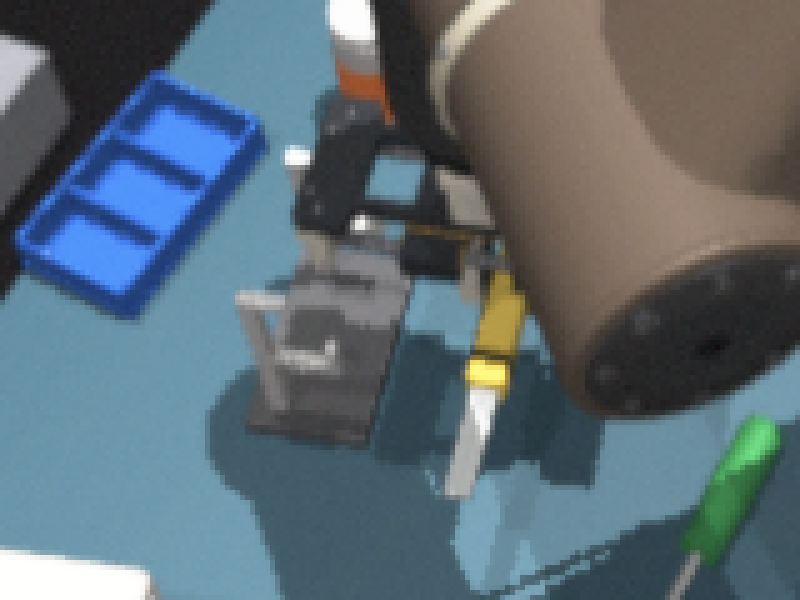

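Call:
jog_arm([
  {"x":-0.2,"y":1,"z":0.15,"roll":0},
  {"x":0,"y":1.5,"z":0,"roll":0},
  {"x":0,"y":1.5,"z":0,"roll":0},
  {"x":0,"y":1.5,"z":0,"roll":0},
  {"x":0,"y":1.5,"z":0,"roll":0},
  {"x":0,"y":1.5,"z":0,"roll":0},
  {"x":0,"y":1.2,"z":0,"roll":0},
  {"x":0,"y":0.8,"z":0,"roll":0},
  {"x":0,"y":0.4,"z":0,"roll":-0.003},
  {"x":0,"y":0,"z":0,"roll":0},
  {"x":0,"y":0,"z":0,"roll":0},
])

```text
clock: 20.15
tool_pos: [0.6258, 0.272, 0.063]
orientation: [-180.0, -0.0, 102.6]
force: [1.1, -0.6, -0.9]
opening: 0.0196
```

```bash
python3 wp.py w14
python3 - <<'E'
from h import *
from plant import ctrl
s=ctrl.snapshot("side");i=s["image"][:,:,::-1];cv2.imwrite("pics/s10.png",cv2.resize(i[210:330,180:340],(800,600),interpolation=3))
o=ctrl.get_obs();print(o["clock"],o["tool_pos"],o["orientation"],o["force"])
a=np.deg2rad(12.6);u=np.array([np.cos(a),np.sin(a)]);n=np.array([-u[1],u[0]])
y=np.deg2rad(o["orientation"][2]);d=np.array([np.cos(y),np.sin(y)]);ty=np.array([np.sin(y),-np.cos(y)])
mid=o["tool_pos"][:2]-.0035*d+.0005*ty
e=np.array([.6288,.2699])-mid;print("rack x,y to go",e@u,e@n,"mid z",o["tool_pos"][2]+.041)
E
```

```text
20.15 [0.6258 0.272  0.063 ] [-179.98   -0.    102.57] [ 39.8  26.9  -7.4  -0.  -55.7 152.8] 0.01956264267055075
20.25 [0.62579698 0.27202581 0.06320359] [-1.79995341e+02 -5.33761851e-04  1.02581634e+02] [ 0.04556862 -0.69541475 -0.77455986]
rack x,y to go 0.001968090656473604 0.0007704569443073977 mid z 0.10420359417791089
```

View pics/s10.png

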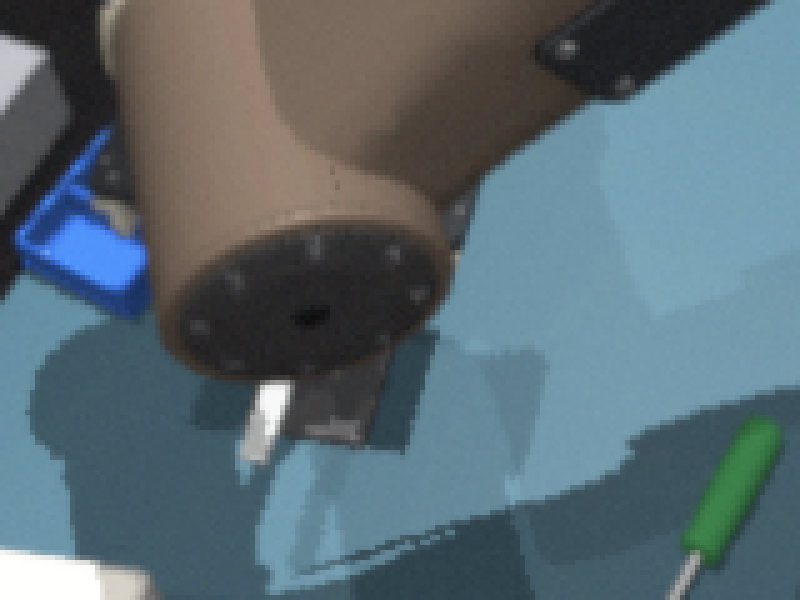

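View pics/w14.png

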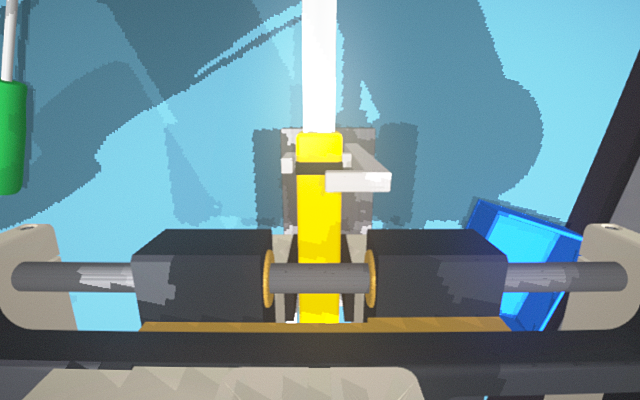

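Run:
```python
from h import *
import pickle
o,s=pickle.load(open("w14.pkl","rb"));c=wristcam(s,o)
def T(v,p):
    p=np.array(p);an=np.deg2rad(v[2]);r=np.array([[np.cos(an),-np.sin(an),0],[np.sin(an),np.cos(an),0],[0,0,1]]);return p@r.T+[v[0],v[1],0]
pts=[(0,.041,.128),(.026,.041,.128),(0,.049,.128),(.026,.049,.128),(-.022,.041,.088),(-.016,.041,.088),(-.022,.049,.088),(-.016,.049,.088)]
print(proj(c,T([.6288,.2699,12.6],pts)).round(1))
a=cv2.imread("pics/w14.png");cv2.imwrite("pics/c14.png",cv2.resize(a[110:240,260:410],None,fx=5,fy=4.5,interpolation=cv2.INTER_CUBIC))
```

```text
[[325.7 193. ]
 [391.  192.9]
 [325.8 173.1]
 [392.2 173.1]
 [281.4 174.1]
 [293.1 174. ]
 [280.9 158.6]
 [292.7 158.6]]
```

View pics/c14.png

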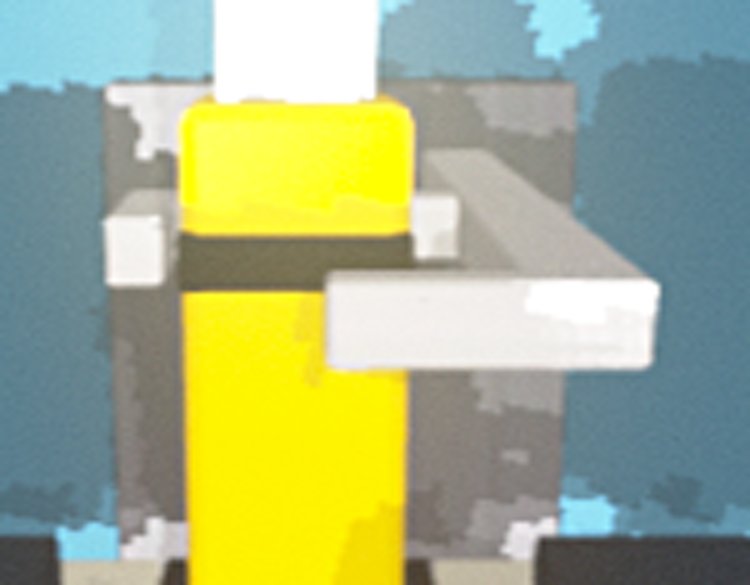

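Call:
jog_arm([
  {"x":0.1,"y":0.2,"z":0,"roll":0},
  {"x":0,"y":0,"z":0.5,"roll":0},
  {"x":0,"y":0,"z":0.6,"roll":0},
  {"x":0,"y":0,"z":0.6,"roll":0},
  {"x":0,"y":0,"z":0.4,"roll":0},
  {"x":0,"y":0,"z":0.2,"roll":0},
  {"x":0,"y":0,"z":0,"roll":0},
  {"x":0,"y":0,"z":0,"roll":0},
])

```text
clock: 21.05
tool_pos: [0.6281, 0.2735, 0.0401]
orientation: [180.0, 0.0, 102.6]
force: [0.2, 0.9, -1.9]
opening: 0.0197
```

```bash
python3 wp.py w15
python3 - <<'E'
from h import *
from plant import ctrl
o=ctrl.get_obs();print(o["clock"],o["tool_pos"],o["orientation"],o["force"])
a=np.deg2rad(12.6);u=np.array([np.cos(a),np.sin(a)]);n=np.array([-u[1],u[0]])
y=np.deg2rad(o["orientation"][2]);d=np.array([np.cos(y),np.sin(y)]);ty=np.array([np.sin(y),-np.cos(y)])
mid=o["tool_pos"][:2]-.0035*d+.0005*ty
e=np.array([.6288,.2699])-mid;print("rack x,y to go",e@u,e@n,"mid z",o["tool_pos"][2]+.041)
a=cv2.imread("pics/w15.png");cv2.imwrite("pics/c15.png",cv2.resize(a[110:240,260:410],None,fx=5,fy=4.5,interpolation=cv2.INTER_CUBIC))
E
```

```text
21.05 [0.6281 0.2735 0.0401] [179.99   0.   102.57] [ 39.8  28.4  -8.3   0.  -53.3 152.8] 0.019678977685449944
21.1 [0.62814278 0.27356379 0.04027804] [ 1.79979749e+02 -4.69854621e-03  1.02572804e+02] [-0.00372033  0.28224355 -1.68208167]
rack x,y to go -0.0006561804845982906 -0.00021868811372982016 mid z 0.08127804265471716
```

View pics/c15.png

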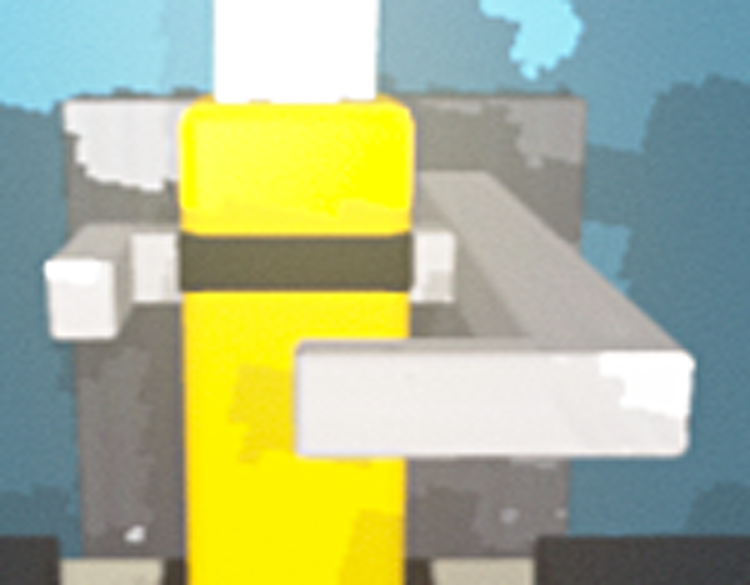

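Call:
jog_arm([
  {"x":0,"y":0,"z":0.1,"roll":0},
  {"x":0,"y":0,"z":0,"roll":0},
])

```text
clock: 21.3
tool_pos: [0.6279, 0.2735, 0.0392]
orientation: [180.0, -0.0, 102.6]
force: [-0.5, 0.3, -0.5]
opening: 0.0199
```

Call:
jog_arm([
  {"x":0,"y":0,"z":0,"roll":0},
  {"x":0,"y":0,"z":0,"roll":0},
  {"x":0,"y":0,"z":0,"roll":0},
  {"x":0,"y":0,"z":0,"roll":0},
  {"x":0,"y":0,"z":0,"roll":0},
  {"x":0,"y":0,"z":0,"roll":0},
  {"x":0,"y":0,"z":0,"roll":0},
], gripper=5)

```text
clock: 22.0
tool_pos: [0.628, 0.2735, 0.0391]
orientation: [180.0, -0.0, 102.6]
force: [0.4, 0.1, -0.4]
opening: 0.0497
```

Call:
jog_arm([
  {"x":0,"y":0,"z":-1,"roll":0},
  {"x":0,"y":0,"z":-2,"roll":0},
  {"x":0,"y":0,"z":-4,"roll":0},
  {"x":0,"y":0,"z":-4,"roll":0},
  {"x":0,"y":0,"z":-4,"roll":0},
  {"x":-2,"y":0,"z":-2,"roll":0},
  {"x":0,"y":0,"z":0,"roll":0},
  {"x":0,"y":0,"z":0,"roll":0},
])

```text
clock: 22.8
tool_pos: [0.6324, 0.2538, 0.2101]
orientation: [179.9, -0.1, 102.5]
force: [0.3, -0.3, -0.8]
opening: 0.0501
```

```bash
python3 wp.py w16
```

```text
22.8 [0.6324 0.2538 0.2101] [ 1.7992e+02 -6.0000e-02  1.0252e+02] [ 38.2  20.6   2.9  -0.  -72.2 154.3] 0.05014513987595506
```

View pics/w16.png

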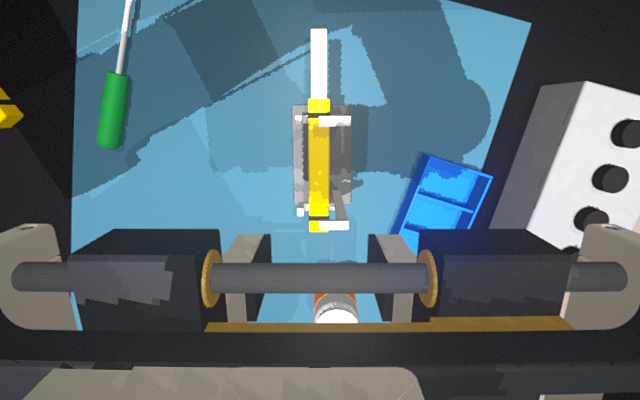

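Call:
jog_arm([
  {"x":0,"y":-3,"z":0,"roll":0},
  {"x":0,"y":-4,"z":0,"roll":0},
  {"x":0,"y":-4,"z":0,"roll":0},
  {"x":0,"y":-4,"z":0,"roll":0},
  {"x":0,"y":-3,"z":0,"roll":0},
  {"x":0,"y":0,"z":0,"roll":0},
  {"x":0,"y":0,"z":0,"roll":0},
])

```text
clock: 23.55
tool_pos: [0.4559, 0.2149, 0.2088]
orientation: [-180.0, 0.0, 102.6]
force: [0.3, 0.3, 0.3]
opening: 0.0504
```

Run:
```python
from h import *
from plant import ctrl
for n in ("side","top"):
    s=ctrl.snapshot(n);cv2.imwrite(f"pics/{n}9.png",s["image"][:,:,::-1])
a=cv2.imread("pics/w16.png");hsv=cv2.cvtColor(a,cv2.COLOR_BGR2HSV);m=((hsv[...,0]>22)&(hsv[...,0]<35)&(hsv[...,1]>120)&(hsv[...,2]>60));m[:, :290]=0;m[:,345:]=0;m[245:]=0
import pickle
o,s=pickle.load(open("w16.pkl","rb"));c=wristcam(s,o)
ys,xs=np.nonzero(m);print(ys.min(),ys.max())
def rk(p): 
    a=np.deg2rad(12.6);d=p[:2]-[.6288,.2699];return [d[0]*np.cos(a)+d[1]*np.sin(a),-d[0]*np.sin(a)+d[1]*np.cos(a)]
for q in (105,108,130,160,190,211): 
    x=np.nonzero(m[q])[0];print(q,x.min(),x.max(),np.round(rk(plane(c,((x.min()+x.max()+1)/2,q),.09)),4))
print(rk(plane(c,(318,ys.min()),.09)),rk(plane(c,(318,ys.max()),.09)))
```

```text
98 231
105 308 329 [0.0002 0.0583]
108 308 329 [0.0002 0.0557]
130 308 328 [-0.0003  0.0358]
160 309 328 [0.0001 0.0077]
190 309 328 [ 0.0001 -0.0217]
211 309 328 [ 0.     -0.0432]
[np.float64(-0.0006665506066200876), np.float64(0.0644721490180143)] [np.float64(-0.0010214201337517149), np.float64(-0.06437875008698504)]
```

View pics/side9.png

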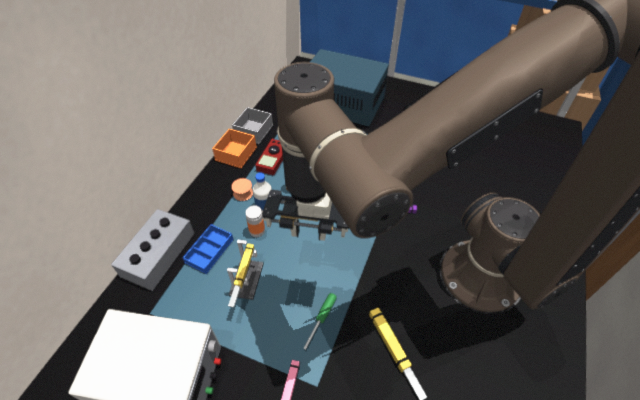

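View pics/top9.png

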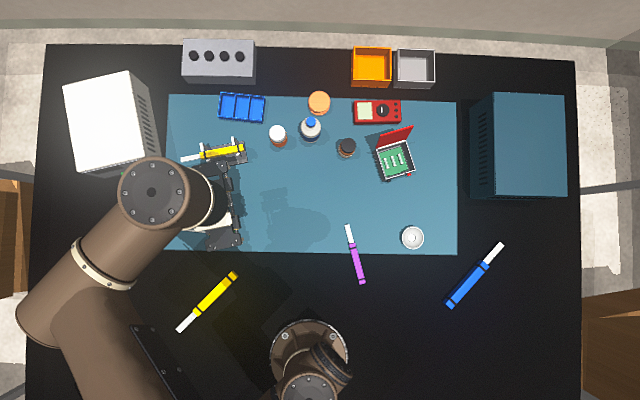

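The pry tool lies in both throats, within about 0.5 mm of the middle. The cover stands open past upright at top-view pixel (395,135), and the bystanders look unmoved.

```bash
python3 -c "
from plant import ctrl
print(ctrl.close_job())"
```

```text
the job is handed in; nothing more can be done
None
```

The job is handed in after about 24 s of the 64 s. The cover is levered open and the pry tool is hanging in the rack.

- **Pry tool:** I used the smaller yellow one. The first grasp missed because the finger ends sit about 35 mm short of the reported TCP. I lowered further and gripped the handle with the opening reading 19.5 mm.
- **Cover:** The blade went about 20 mm into the notch and roughly 3 mm off centre. I swung the cover slightly past upright; blade position puts it at about 1.7 rad. The side and top pictures show it still open after the blade was withdrawn. I have no direct joint reading.
- **Rack:** In the last wrist picture the handle centre is within about 0.5 mm of midway between the hooks, within 1 mm across the throats, and in line with them. The height after release was not measured, but the tool was released at about 80 mm and looks seated. The gripper is open and clear.
- **Bystanders:** They look unmoved in the final top picture, by eye only. The screwdriver is hidden by the arm there but shows in the side picture.
- **Checks that disagreed:** The rack pose from the fixed cameras and from the wrist camera differed by about 2.5 mm, and I used the wrist one. The two fixed-camera fits of the box differed by about 6 mm sideways, which the notch width allowed for.

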